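# Pin a washing-machine door hinge together

### The job

Join the two halves of the washing-machine door hinge: slide the door arm along its packing block until its eye is fully home between the ears of the bracket, then take the hinge pin out of the drilled block and push it down through ear, eye and ear until its head sits down on the upper ear. Feel for the stops and force nothing: the bracket's screws are only nipped up, so bring the arm against it lightly (no more than about 10 newtons), and press the pin with no more than about 30. The arm rests level on its block when you are done. Leave the bolts and everything else on the bench where they are.

Things in the scene. Friction and masses are not known exactly. Their poses are not given: they have to be found in the camera images.
- hinge_board: Fixed plywood board 290 x 160 x 12 mm with a cast aluminium hinge bracket and a packing block. Origin on its underside below the NOMINAL hinge axis; z up, x from packing block to bracket. Slots let bracket and axis stand up to 12 mm to the +x or -x side of nominal (y exact); readings do NOT show this: it is felt where the arm stops. It does not shift under this job's pushes.
- upper_ear (a point): Nominal hinge axis at the top face of the upper ear, 100 mm above the bench (axes as the board's; true axis up to 12 mm off along x). The bracket is a column with two rounded ears, one above the other, reaching to -x: each 36 mm wide, 14 mm thick, ending 18 mm to the -x side of the axis, with an upright 14 mm bore. Nothing of the bracket is higher.
- lower_ear (a point): Nominal hinge axis at the top face of the lower ear, 52 mm above the bench (axes as the board's; same doubt along x). The gap between the ears is 34 mm high, 52 to 86 mm above the bench, open to -x. The column's flat face closes it 17 mm to the +x side of the true axis: an eye that touches it is in line with the bores.
- bush (a point): Nominal hinge axis at the middle of the sprung white nylon bush in the lower ear's bore, 45 mm above the bench. Its two rounded halves grip the pin from +y and -y with some 6 N each: the pin's own weight does not carry it through; it must be pushed with some 4 to 20 N over about the last 15 mm, from where the nose meets the bush until the head is down.
- packing_block: Plain wooden packing block fixed on the board, 100 mm (along the board's x) x 56 x 40 mm; origin at the centre of its underside, 12 mm above the bench; its top, 52 mm above the bench, is level with the lower ear.
- door_arm: Loose cast aluminium door arm, 0.28 to 0.46 kg, lying on the packing block, eye just outside the gap (53 to 64 mm short of the nominal axis, up to 6 mm aside, 0.1 rad askew). Origin: centre of the eye's underside, on its bore axis; z up; web runs to -x. Eye 34 mm diameter, 30 mm high, upright 14 mm bore: 4 mm of play in height in the gap. Its underside rests 52 mm above the bench.
- web_grip (a point): Good place to grasp the door arm: middle of the top face of its web, 70 mm from the eye's axis, 76 mm above the bench. Axes as the arm's. The web is 22 mm wide (y) and 24 mm high, from the eye to the door flange (74 mm wide, 40 mm high, its near face 54 mm from here to -x).
- hinge_pin: Loose steel hinge pin, 80 g, 84 mm long, standing nose down in the drilled block, much the tallest thing in it. Origin at the tip of the nose, z towards the head. Nose tapers from 8 mm diameter at the tip to 12 mm at z = 8 mm; shank 12 mm up to z = 68 mm, then the head. Home, the head's underside lies on the upper ear and the tip is 32 mm above the bench.
- pin_head (a point): Top of the pin's head, 84 mm from the tip; 99 mm above the bench at the start, 116 mm when home. Round head 20 mm diameter, 14 mm high plus a 2 mm dome, to be gripped from above by the fingertips.
- pin_block: Heavy fixed wooden block, 160 x 60 x 45 mm, origin at the centre of its underside, z up. Three holes 14 mm wide and 30 mm deep in a row along its x axis at -50, 0 and +50 mm. One holds the hinge pin, the others a hex-headed bolt each; which is which changes.
- bolt1: Hex-headed cabinet bolt in the drilled block, not needed: shank 12 x 35 mm, head 21 mm wide and 8 mm high, head top 58 mm above the bench. Origin at the shank's lower end. Leave alone.
- bolt2: As bolt1. Leave alone.
- screwdriver: Bystander: screwdriver lying on the bench; origin at the middle of its underside.
- spanner: Bystander: spanner lying on the bench; origin at the middle of its underside.
- detergent: Bystander: standing detergent bottle, 76 mm diameter, 190 mm high; origin under its centre.
- mug: Bystander: standing mug, 80 mm diameter, 90 mm high; origin under its centre.
- drum_collar: Bystander: dark steel ring, 50 mm diameter, 14 mm high, lying flat on the hinge board beside the packing block; origin under its centre.
- dosing_cup: Bystander: standing clear plastic cup, 64 mm diameter, 55 mm high; origin under its centre.
Things that resemble listed ones, but are neither listed nor needed, are in the scene too. Leave any green look-alike of the hinge_pin alone.

How it is judged (in metres and radians):
On the way:
1. the arm's eye is in the bracket's gap, over the slots' range, before the pin is brought to it (x of door_arm in the frame of hinge_board above -0.0155 m and y of door_arm in the frame of hinge_board between -0.004 and 0.004 m and horizontal distance between hinge_pin and door_arm above 0.03 m), for 0.2 s.
At the end, for the whole second after the job is handed in: Pin through ear, eye and ear: head on the upper ear (within 2 mm), upright (0.06 rad), in line with the arm's eye (3 mm). Arm's eye in the bracket's gap (4 mm sideways), arm level (0.04 rad) at its block's height (1.5 mm). Pin and arm at rest (z of hinge_pin in the frame of hinge_board between 0.029 and 0.034 m and horizontal distance between hinge_pin and door_arm below 0.003 m and angle between hinge_pin's own z axis and vertical below 0.06 rad and x of door_arm in the frame of hinge_board between -0.0155 and 0.0155 m and y of door_arm in the frame of hinge_board between -0.004 and 0.004 m and z of door_arm in the frame of hinge_board below 0.0535 m and angle between door_arm's own z axis and vertical below 0.04 rad and linear speed of each of hinge_pin, door_arm below 0.01 m/s); the robot touches nothing.
It fails at once if the pin is forced against the bracket or the arm (over 80 N, the grip of the bush included) (contact force between hinge_pin and hinge_board above 80 N or contact force between hinge_pin and door_arm above 80 N).
It fails at once if the arm is rammed against the bracket (over 20 N) (contact force between door_arm and hinge_board above 20 N).
It fails at once if the robot presses on the bracket or board (over 40 N) (contact force between any of the arm, the fingers and hinge_board above 40 N).
It fails at once if a bolt or a bystander is moved by more than 30 mm (distance of any of bolt1, bolt2, screwdriver, spanner, detergent, mug, drum_collar, dosing_cup from where it was at the start of the episode above 0.03 m).
It also fails if it takes over 69 s, if anything falls off the work surface, if the arm or the gripper's body presses on something with over 40 N, if the wrist force passes 120 N, or if a joint passes its speed limit or range.

### The arm

A 6-joint arm with a two-finger parallel gripper is mounted at the origin on the work surface. World frame = base frame: x ahead of the robot, y to its left, z up, the work surface at z = 0. Lengths are in mm, angles in degrees, forces in N, time in s.
With the tool pointing down it reaches from about 300 to 875 mm from the base axis. Payload 4.2 kg.
Tool frame: the origin (TCP) lies between the finger pads; the fingertips stand ctrl.tips_ahead ahead of it and the grasp point (between the pads) lies 5 mm behind it (ctrl.tips_ahead is the distance from the TCP to the fingertips, in mm); z points along the fingers, y is the line along which they close (so a half turn about z gives the same grasp; the last joint's range is limited). The gripper opens to 85 mm and grips with 20 to 120 N. Pads are 22 mm wide; open, the fingers measure 114 mm over their backs; the gripper's body (76 mm by 85 mm) begins 54 mm behind the grasp point. The pads swing forward as they close: fully open they stand 13 mm farther back than shut.
Start: joints at [-70.703, 18.312, 89.639, -0, 72.044, -1.146], TCP at [200.838, -538.801, 224.738] pointing down, gripper open.
Joint ranges: [-177.97, 177.97], [-48.28, 115.42], [12.27, 149.76], [-77.06, 257.06], [2.81, 150.46], [-146.56, 146.56]. Speed limits (degrees/s): [147.25, 147.25, 180, 180, 180, 180].

### API

Orientations are given as a 3x3 rotation matrix whose columns are the frame's x, y, z axes.
In Python, from rig import monitor, optics, ctrl gives the robot as it stands.
- The arm moves only by the tool servo_tool, never from a script. Its arguments are lists of equal length, an entry for each row: "travel": the shift along the tool's x, y, z in mm, a list of three; "angular": the turn, a rotation vector about the tool's x, y, z in degrees, a list of three; "fingers": the opening, from 0 (shut) to 1 (fully open). A call has exactly 5 rows; each row is the pose to reach, as a shift and turn from the pose commanded when the call began, along the tool's axes at that moment; what a row does not reach only later rows make up. A row lasts 1/12 s, in which the tool goes at most 41.7 mm and 7.16 degrees, less where a joint would pass 70% of its speed; a pose out of reach is approached as far as the arm can. A call with a gripper value outside its range is refused whole. The fingers move at their own pace and stop on an object; "grip_force" is the grip in N (left out, the last holds). Time passes only in rows, so rows that repeat a pose let the fingers close, or fill a call up. It gives the time, the measured TCP pose, the force, the opening and the grip force at its end, in the units of the state.
- monitor.observe(): the state, without advancing time (a new reading comes with each control period).
- optics.camera(name): name is "scene" or "top"; returns a dict with "color" (400x640x3 uint8, red, green, blue), "z_map" (400x640 float32, mm along the optical axis (not along the pixel's ray), 0 where there is no reading), "mtx" (3x3 intrinsics, pixels), "D" ([k1, k2, p1, p2, k3] as OpenCV has them; the pictures are not rectified), "rvec" (rotation vector, rad) and "tvec" (3), from world to camera coordinates, as OpenCV has them. Camera axes: x right, y down, z forward; pixel columns grow to the right and rows downward; lengths in mm; the calibration is good to about 2 mm. A picture is of the moment at which its call begins.
- ctrl.close_job(): hands the job in; it is judged then, once.
The state is a dict: "time_s": time; "joint_pos": joint angles; "qvel": joint speeds; "joint_efforts": joint torques, N m; "eef_pos": TCP position; "ee_rot": TCP orientation; "wrist_force": force on the tool from outside, world axes, zero at the start; "wrist_torque": the same for the moment, N m; "width": opening from 0.0 (shut) to 1.0 (fully open); "finger_force": force on a finger pad.
Only numpy, scipy, OpenCV 4.12 (cv2) and the standard library are available. Lean on these libraries where they do the work, as an engineer would, in place of code of your own. Each camera call takes 0.05 s, during which the arm holds its last target. There are 200 camera calls.

## Working session

There is one attempt and no reset: what is moved stays moved. The work goes in short steps, Python scripts to look and compute and a tool call to move; the robot and the scene stay as the last step left them, time stands still between calls to the robot, and variables do not carry over. Pictures are saved under pics/ and viewed, at most 10 in all, crops included, and the job is handed in when it is done.

Besides the shell and the picture viewer there is one more tool, called after "Emit:" as name(argument=value, ...) on one line, values as JSON. servo_tool: Moves the arm, as the interface text tells. Its arguments: {"type":"object","properties":{"travel":{"type":"array"},"angular":{"type":"array"},"fingers":{"type":"array"},"grip_force":{"type":"number"}},"required":["travel","angular","fingers"]}

```bash
mkdir -p pics; ls; cat > h.py <<'E'
import numpy as np, cv2
from rig import monitor, optics, ctrl
def grab(n):
    c=optics.camera(n); np.savez('%s.npz'%n,**c); return c
def load(n): return dict(np.load('%s.npz'%n))
def cam(c):
    R=cv2.Rodrigues(c['rvec'])[0]; t=np.ravel(c['tvec']); return R,t,-R.T@t
def ray(c,px):
    R,t,o=cam(c); u=cv2.undistortPoints(np.float64(px).reshape(-1,1,2),c['mtx'],c['D']).reshape(-1,2)
    return o,np.c_[u,np.ones(len(u))]@R
def plane(c,px,z):
    o,d=ray(c,px); return o+d*((z-o[2])/d[:,2])[:,None]
def depth(c,px):
    o,d=ray(c,px); px=np.int32(np.round(px)).reshape(-1,2); return o+d*c['z_map'][px[:,1],px[:,0]][:,None]
def proj(c,P): return cv2.projectPoints(np.float64(P).reshape(-1,1,3),c['rvec'],c['tvec'],c['mtx'],c['D'])[0].reshape(-1,2)
def cloud(c):
    v,u=np.mgrid[0:400,0:640]; p=np.c_[u.ravel(),v.ravel()]
    X=depth(c,p).reshape(400,640,3); X[c['z_map']==0]=np.nan; return X
def tri(c1,p1,c2,p2):
    o1,d1=ray(c1,p1); o2,d2=ray(c2,p2); d1=d1[0];d2=d2[0]
    s=np.linalg.lstsq(np.c_[d1,-d2],o2-o1,rcond=None)[0]; a=o1+s[0]*d1;b=o2+s[1]*d2
    return (a+b)/2,np.linalg.norm(a-b)
E
python3 - <<'E'
from h import *
for n in('scene','top'):
    c=grab(n); cv2.imwrite(f'pics/{n}0.png',c['color'][:,:,::-1]); print(n,cam(c)[2],cam(c)[0][2])
s=monitor.observe(); print({k:np.round(v,3) for k,v in s.items()}, ctrl.tips_ahead)
E
```

```text
pics
scene [1041.64829914  400.40560072  773.0055306 ] [-0.4874676  -0.48206241 -0.72800493]
top [ 472.50870863  -54.92272898 1177.85086895] [ 0.08842026 -0.01992944 -0.99588387]
{'time_s': np.float64(0.1), 'joint_pos': array([-7.0705e+01,  1.8347e+01,  8.9699e+01,  1.0000e-03,  7.2046e+01,
       -1.1450e+00]), 'qvel': array([-0.004,  0.03 , -0.093,  0.076, -0.066,  0.109]), 'joint_efforts': array([ 1.0000e-03, -4.1641e+01, -2.3470e+01,  0.0000e+00,  5.0000e-03,
       -0.0000e+00]), 'eef_pos': array([ 200.674, -538.372,  223.976]), 'ee_rot': array([[ 0.937,  0.349, -0.001],
       [ 0.349, -0.937,  0.002],
       [ 0.   , -0.002, -1.   ]]), 'wrist_force': array([ 0.153,  0.033, -0.043]), 'wrist_torque': array([-0.005, -0.033,  0.016]), 'finger_force': np.float64(0.0), 'width': np.float64(1.001)} 14.0
```

View pics/scene0.png

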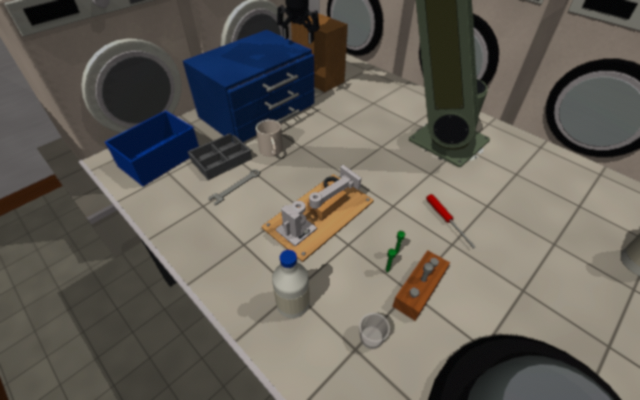

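View pics/top0.png

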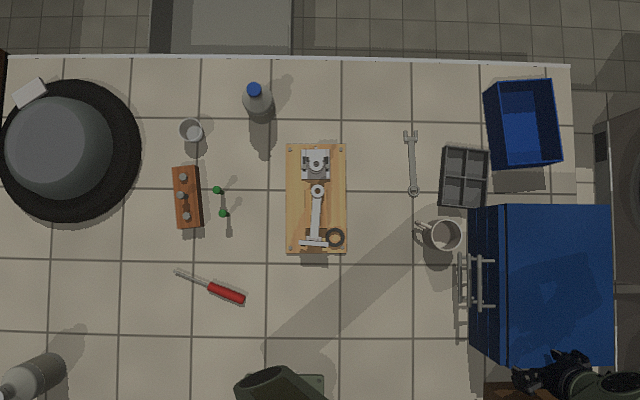

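Top view: board (315,200) with bracket at (316,163) and the arm's eye at (317,190). The pin block is at (186,197), with candidates at (183,177), (181,195) and (186,216); green look-alikes are at (217,190) and (223,213). I'll check the heights and an enlarged crop.

```bash
python3 - <<'E'
from h import *
s,t=load('scene'),load('top')
a=cv2.resize(s['color'][235:325,380:460],None,fx=5,fy=5,interpolation=cv2.INTER_CUBIC)
b=cv2.resize(t['color'][155:240,160:240],None,fx=4.5,fy=450/85,interpolation=cv2.INTER_CUBIC)
cv2.imwrite('pics/crop1.png',np.hstack([a,b])[:,:,::-1])
a=cv2.resize(s['color'][160:265,255:380],None,fx=4,fy=4,interpolation=cv2.INTER_CUBIC)
b=cv2.resize(t['color'][137:260,280:355],None,fx=3.6,fy=420/123,interpolation=cv2.INTER_CUBIC)
cv2.imwrite('pics/crop2.png',np.hstack([a,b])[:,:,::-1])
X=cloud(t); Z=X[...,2]
np.set_printoptions(precision=0,suppress=True,linewidth=250)
for nm,c in(('t',t),('s',s)):
    X=cloud(c); Z=X[...,2]
    sel=(X[...,0]>300)&(X[...,0]<800)&(X[...,1]>-250)&(X[...,1]<300)
    for lo,hi in((85,130),(65,85),(49,63)):
        m=(sel&(Z>lo)&(Z<hi)).astype(np.uint8)
        n,l,st,ce=cv2.connectedComponentsWithStats(m)
        for i in range(1,n):
            if st[i,4]>=6: print(nm,lo,hi,'px',ce[i],'area',st[i,4],'med',np.median(X[l==i],0),'zmax',Z[l==i].max())
E
```

```text
t 85 130 px [259. 107.] area 301 med [771.  64. 119.] zmax 129.9866680677451
t 85 130 px [315. 158.] area 328 med [656. -74.  99.] zmax 105.77185523742855
t 85 130 px [180. 195.] area 58 med [558. 256.  97.] zmax 101.72189746405024
t 85 130 px [313. 243.] area 147 med [445. -71.  91.] zmax 94.82966967701441
t 65 85 px [264. 114.] area 64 med [766.  56.  74.] zmax 84.79590990345287
t 65 85 px [315. 148.] area 6 med [685. -73.  71.] zmax 72.42186292039582
t 65 85 px [315. 214.] area 541 med [517. -75.  76.] zmax 84.64208499590995
t 65 85 px [217. 190.] area 52 med [572. 169.  82.] zmax 84.85146726054973
t 65 85 px [223. 213.] area 51 med [516. 152.  81.] zmax 84.55100370298328
t 49 63 px [265. 116.] area 35 med [764.  54.  57.] zmax 62.383530669747415
t 49 63 px [189. 128.] area 125 med [735. 253.  54.] zmax 60.62349960170354
t 49 63 px [308. 161.] area 6 med [655. -56.  51.] zmax 61.46494572095207
t 49 63 px [315. 163.] area 8 med [649. -73.  50.] zmax 51.78740932980941
t 49 63 px [315. 171.] area 24 med [627. -73.  51.] zmax 53.89868820835022
t 49 63 px [182. 176.] area 52 med [609. 
[... 1222 characters left out ...]
 zmax 62.90578477687029
s 49 63 px [296. 224.] area 100 med [667. -61.  53.] zmax 62.978164261372285
s 49 63 px [283. 220.] area 9 med [677. -90.  60.] zmax 62.90049912585664
s 49 63 px [399. 241.] area 18 med [521. 160.  54.] zmax 62.59939033022158
s 49 63 px [390. 259.] area 13 med [579. 177.  56.] zmax 62.3641638479819
s 49 63 px [434. 262.] area 59 med [511. 255.  57.] zmax 59.6340076572269
s 49 63 px [424. 277.] area 17 med [564. 262.  56.] zmax 62.290760418007835
s 49 63 px [414. 292.] area 72 med [611. 268.  56.] zmax 59.48892276173228
s 49 63 px [306. 299.] area 22 med [790. 112.  57.] zmax 62.95344115975524
s 49 63 px [374. 327.] area 207 med [730. 253.  54.] zmax 57.205057078075015
```

View pics/crop1.png

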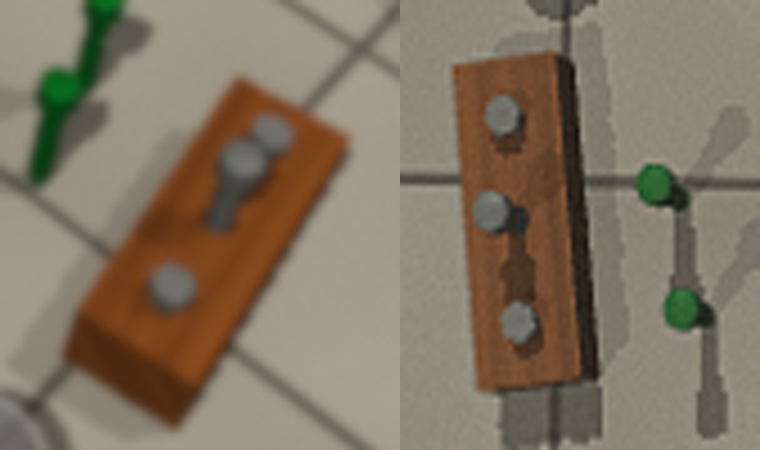

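View pics/crop2.png

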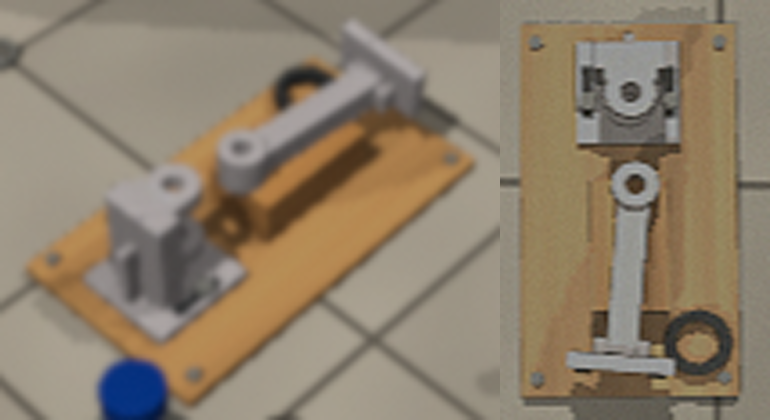

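The pin is the middle one, top view (180,195): grey, and it stands about 99 mm high, against about 57 mm for the two hex bolts. The two slim bodies off the block are green, so I'll leave them alone. Next I'll measure the exact positions.

```bash
cat > meas.py <<'E'
from h import *
np.set_printoptions(precision=1,suppress=True,linewidth=200)
def big(m):
    n,l,st,ce=cv2.connectedComponentsWithStats(m.astype(np.uint8)); i=1+np.argmax(st[1:,4]); return l==i
def rect(pts): # world xy
    (cx,cy),(w,h),a=cv2.minAreaRect(np.float32(pts)); b=cv2.boxPoints(((cx,cy),(w,h),a))
    e=[b[1]-b[0],b[2]-b[1]]; e=max(e,key=np.linalg.norm); e=e*np.sign(e[0]); return np.array([cx,cy]),sorted([w,h]),np.degrees(np.arctan2(e[1],e[0]))
def hullpx(m):
    c,_=cv2.findContours(m.astype(np.uint8),cv2.RETR_EXTERNAL,cv2.CHAIN_APPROX_NONE); c=max(c,key=cv2.contourArea); return c.reshape(-1,2).astype(float)
def circ(X,z0,z1,win,z,c,dark=False):
    pass
def report():
    for n in('top','scene'):
        c=load(n); X=cloud(c); x,y,Z=X[...,0],X[...,1],X[...,2]
        inb=(x>380)&(x<760)&(y>-170)&(y<20)
        hull=cv2.convexHull(np.float32(hullpx(big(inb&(Z>6)&(Z<18))))).reshape(-1,2)
        P=plane(c,hull,12); print(n,'board rect',rect(P[:,:2]))
        m=big((x>480)&(x<640)&(y>180)&(y<320)&(Z>38)&(Z<52)); P=plane(c,cv2.convexHull(np.float32(hullpx(m))).reshape(-1,2),45); print(n,'pinblock',rect(P[:,:2]))
        m=big((x>530)&(x<590)&(y>230)&(y<290)&(Z>92)); ce=np.argwhere(m).mean(0)[::-1]; print(n,'pin head px',ce,'plane98',plane(c,ce,98), m.sum(), np.nanmedian(X[m],0)); 
        # ear top / web top
        m=big(inb&(x>560)&(Z>93)&(Z<108)); P=plane(c,hullpx(m),100); print(n,'bracket top',P[:,:2].min(0),P[:,:2].max(0),np.nanmedian(Z[m]))
        m=big(inb&(x>455)&(x<560)&(Z>71)&(Z<82)); Q=plane(c,np.argwhere(m)[:,::-1].astype(float),76)[:,:2]
        vx,vy,x0,y0=cv2.fitLine(np.float32(Q),cv2.DIST_L2,0,.01,.01).ravel(); print(n,'web line',x0,y0,np.degrees(np.arctan(vy/vx)),np.nanmedian(Z[m]))
        m=big(inb&(x<620)&(Z>77)&(Z<88)&(x>540)); (u,v),r=cv2.minEnclosingCircle(np.float32(hullpx(m))); print(n,'eye',(u,v),r,plane(c,[u,v],82),m.sum(),np.nanmedian(Z[m]))
if __name__=='__main__': report()
E
python3 meas.py
python3 - <<'E'
from h import *
t,s=load('top'),load('scene')
print(t['color'][155:178:1,302:332,0]); 
print(tri(t,[180,195],s,[428,268]))
E
```

```text
top board rect (array([562.3, -75.7]), [160.59303283691406, 289.10577392578125], np.float32(1.696153))
top pinblock (array([558.9, 256.7]), [62.70131301879883, 160.6841278076172], np.float32(7.362892))
top pin head px [179.6 194.5] plane98 [[558.5 256.7  98. ]] 51 [557.6 256.9  97. ]
top bracket top [621.1 -97.6] [676.1 -50.7] 98.76099652773678
top web line 506.82727 -74.15402 -4.447296 75.17599863123633
top eye (317.04840087890625, 191.09677124023438) 7.173892974853516 [[573.3 -79.6  82. ]] 115 81.05307748258292
scene board rect (array([565.1, -71.8]), [161.9748992919922, 291.42694091796875], np.float32(1.1578766))
scene pinblock (array([561.5, 261.1]), [60.613853454589844, 163.76499938964844], np.float32(7.4196477))
scene pin head px [428.4 266.8] plane98 [[562.3 261.2  98. ]] 68 [561.7 261.1  97.4]
scene bracket top [624.  -95.7] [680.8 -42.1] 98.71937170443687
scene web line 507.3353 -70.30051 -4.3204966 75.24978144361393
scene eye (315.0, 197.0) 6.324655532836914 [[578.2 -74.5  82. ]] 88 80.7287191907111
[[157 161 160 139 140 156 155 150 151 154 149 154 149 148 152 152 149 147
 
[... 2183 characters left out ...]
0 154 152 156 128 105 106 107 102  80  67  78  86  83  77  77  94
  107 100 105 108 107 101 138 158 154 125 122 144]
 [153 147 148 152 154 130 105 106 106 107 109 109 105  96  92 104 108 111
  106 108 110 105 107 103 136 154 153 128 125 147]
 [148 149 150 153 154 130 102 107  99 108 110 108 112 111 106 107 106 103
  105 107 108 107 109 109 136 154 156 129 128 142]
 [151 152 152 149 153 129 105 105 104 108 107 109 103 111 108 104 103 109
  110 107 112 100  83  85 131 156 156 129 130 148]
 [152 149 153 153 155 128 107 106 105 107 108 109 109 109 110 110 104 109
  111  95  88  87  89  85 131 150 147 131 130 146]]
(array([557.84971802, 259.48903951,  86.56554363]), np.float64(1.474508783477727))
```

```bash
python3 - <<'E'
from h import *
np.set_printoptions(precision=1,suppress=True)
t,s=load('top'),load('scene')
def dark(c,u,v,r,th):
    g=c['color'].max(2).astype(float); V,U=np.mgrid[v-r:v+r+1,u-r:u+r+1]; w=np.clip(th-g[V,U],0,None)
    w*=((V-v)**2+(U-u)**2<=r*r+.5); return np.array([(w*U).sum(),(w*V).sum()])/w.sum(),int((w>0).sum())
for nm,z,a,b in(('ear',100,(316,163),(298,206)),('eye',82,(318,190),(316,197))):
    pa,na=dark(t,*a,4,145); pb,nb=dark(s,*b,4,125)
    print(nm,pa,na,pb,nb,plane(t,pa,z),plane(s,pb,z),tri(t,pa,s,pb))
print(s['color'][200:213,290:306,0]);print(s['color'][191:204,308:324,0])
E
```

```text
ear [315.8 163.4] 37 [297.  205.3] 7 [[639.8 -75.3 100. ]] [[642.5 -73.4 100. ]] (array([640.4, -75.5,  96.7]), np.float64(0.4610450072079154))
eye [317.2 190.3] 34 [314.4 196.4] 8 [[575.3 -79.8  82. ]] [[577.9 -77.1  82. ]] (array([575.5, -79.8,  78.3]), np.float64(0.3405734554806522))
[[120 126 139 149 155 159 160 164 170 174 177 179 180 181 180 179]
 [130 121 125 141 155 162 167 168 169 171 173 174 175 177 178 177]
 [149 137 133 146 160 168 170 169 168 168 170 172 171 172 174 175]
 [161 157 154 159 167 166 161 155 156 159 164 168 171 170 171 175]
 [166 166 166 167 166 154 136 125 128 136 149 163 170 171 171 172]
 [167 167 169 169 161 138 111 104 112 121 137 157 169 170 167 164]
 [167 167 168 170 161 138 115 113 122 129 141 160 170 170 162 153]
 [167 167 168 169 166 156 143 142 148 149 158 168 172 166 149 139]
 [168 168 168 168 169 167 164 164 166 166 169 171 166 150 127 124]
 [168 168 168 168 169 169 171 172 172 170 168 161 146 122 106 118]
 [168 168 167 168 168 168 169 171 169 165 155 137 116  98 101 123]
 [169 169 169 169 170 169 168 167 162 150 130 110  95  99 115 135]
 [170 16
[... 231 characters left out ...]
 168 167 166 166 166 167 168]
 [181 178 174 170 167 160 156 158 162 166 168 166 162 162 165 168]
 [180 175 170 167 157 140 128 129 139 151 163 167 162 157 161 165]
 [177 171 169 165 149 121 104 110 122 138 157 167 163 155 156 152]
 [174 166 167 167 152 123 107 112 124 141 160 168 163 148 138 122]
 [168 156 161 168 161 144 132 133 144 157 168 168 154 127 105  91]
 [161 143 146 158 163 160 156 158 162 167 165 155 133 101  81  76]
 [156 133 127 137 150 157 159 159 160 157 146 127 102  81  72  74]
 [149 129 117 119 127 133 137 138 135 127 115  99  83  73  73  79]
 [138 122 112 111 115 117 117 117 112 105  98  86  77  73  80  94]
 [127 114 110 111 114 114 111 109 104  99  92  84  76  80  99 122]]
```

```bash
cat >> h.py <<'E'
from scipy.spatial.transform import Rotation as Ro
def go(target,yaw):
    """travel/angular from measured pose to TCP target (pointing down, tool x at yaw deg)"""
    s=monitor.observe(); R=np.array(s['ee_rot']); c,n=np.cos(np.radians(yaw)),np.sin(np.radians(yaw))
    G=np.array([[c,n,0],[n,-c,0],[0,0,-1]]); print('t',s['time_s'],'pos',np.round(s['eef_pos'],1),'yaw',np.round(np.degrees(np.arctan2(R[1,0],R[0,0])),2))
    print('travel',np.round(R.T@(np.array(target)-s['eef_pos']),1),'angular',np.round(Ro.from_matrix(R.T@G).as_rotvec(degrees=True),2))
E
python3 - <<'E'
from h import *
t=load('top');X=cloud(t)
m=t['color'].astype(int); b=(m[...,2]>m[...,0]+40)&(X[...,2]>20); b[:, :450]=0
print(np.nanpercentile(X[b],[2,50,99],axis=0).round())
print(np.round(X[230:380:25,450:640:25].tolist(),0)[...,2])
go([506.8,-72.4,160],-4.4)
E
```

```text
[[ 194. -735.  100.]
 [ 371. -607.  219.]
 [ 806. -484.  223.]]
[[  11.   67.  208.  221.  219.  221.  218. -290.]
 [  -2.   70.  205.  216.  220.  223.  218. -302.]
 [  -3.   60.  203.  221.  221.  220.  218. -296.]
 [  -2.   66.  206.  222.  220.  220.  218. -304.]
 [  -2.   64.  202.  219.  218.  223.  221. -300.]
 [   1.    1.  207.  218.  218.  313.  218. -305.]]
t 0.1 pos [ 200.7 -538.4  224. ] yaw 20.44
travel [ 449.6 -329.6   64.5] angular [-9.000e-02  2.000e-02  2.484e+01]
```

Emit:
servo_tool(travel=[[0, 0, -40], [0, 0, -70], [33, -24, -70], [66, -48, -70], [99, -72, -70]], angular=[[0, 0, 0], [0, 0, 0], [0, 0, 0], [0, 0, 0], [0, 0, 0]], fingers=[1, 1, 1, 1, 1], grip_force=25)

```text
time_s: 0.52
eef_pos: [268.7, -435.8, 294.7]
ee_rot: [[0.938, 0.347, 0.0], [0.347, -0.938, -0.0], [0.0, 0.0, -1.0]]
wrist_force: [1.1, -0.8, -0.5]
width: 0.999
finger_force: 0.0
```

Emit:
servo_tool(travel=[[33, -24, 0], [66, -48, 0], [99, -72, 0], [132, -96, 0], [165, -120, 0]], angular=[[0, 0, 0], [0, 0, 0], [0, 0, 0], [0, 0, 0], [0, 0, 0]], fingers=[1, 1, 1, 1, 1])

```text
time_s: 0.93
eef_pos: [381.6, -264.8, 294.5]
ee_rot: [[0.937, 0.349, -0.0], [0.349, -0.937, 0.0], [-0.0, -0.0, -1.0]]
wrist_force: [0.6, -0.1, -0.5]
width: 1.003
finger_force: 0.0
```

Emit:
servo_tool(travel=[[33, -24, 0], [66, -48, 0], [99, -72, 0], [132, -96, 0], [165, -120, 0]], angular=[[0, 0, 5], [0, 0, 10], [0, 0, 15], [0, 0, 20], [0, 0, 25]], fingers=[0.6, 0.6, 0.6, 0.6, 0.6])

```text
time_s: 1.35
eef_pos: [494.3, -94.6, 294.5]
ee_rot: [[0.997, -0.084, -0.001], [-0.084, -0.997, -0.0], [-0.001, 0.0, -1.0]]
wrist_force: [0.9, -0.9, -0.1]
width: 0.6
finger_force: 0.0
```

```bash
python3 - <<'E'
from h import *
go([506.8,-72.4,120],-4.4); print(monitor.observe()['width'],ctrl.tips_ahead)
E
```

```text
t 1.35 pos [494.3 -94.6 294.5] yaw -4.79
travel [ 10.7 -23.2 174.4] angular [ 0.01  0.03 -0.39]
0.5996613962043346 14.0
```

Emit:
servo_tool(travel=[[10, -23, 30], [10.5, -23.2, 70], [10.7, -23.2, 110], [10.7, -23.2, 150], [10.7, -23.2, 180]], angular=[[0, 0, 0], [0, 0, 0], [0, 0, 0], [0, 0, 0], [0, 0, 0]], fingers=[0.6, 0.6, 0.6, 0.6, 0.6])

```text
time_s: 1.77
eef_pos: [504.5, -73.6, 111.4]
ee_rot: [[0.997, -0.079, -0.004], [-0.079, -0.997, 0.001], [-0.004, -0.0, -1.0]]
wrist_force: [-0.0, 0.5, -0.1]
width: 0.597
finger_force: 0.0
```

```bash
python3 - <<'E'
from h import *
s=monitor.observe();print(s['wrist_force'])
go([506.8,-72.4,71],-4.4)
c=grab('scene');t=grab('top')
a=cv2.resize(c['color'][130:265,255:410],None,fx=3.4,fy=3.4,interpolation=cv2.INTER_CUBIC)
b=cv2.resize(t['color'][137:260,280:350],None,fx=3.7,fy=3.7,interpolation=cv2.INTER_CUBIC)
h=min(a.shape[0],b.shape[0]);cv2.imwrite('pics/pre.png',np.hstack([a[:h],b[:h]])[:,:,::-1])
E
```

```text
[-0.00663912  0.50787795 -0.07063184]
t 1.7667 pos [504.5 -73.6 111.4] yaw -4.51
travel [ 2.3 -1.4 40.4] angular [-0.01  0.23 -0.11]
```

View pics/pre.png

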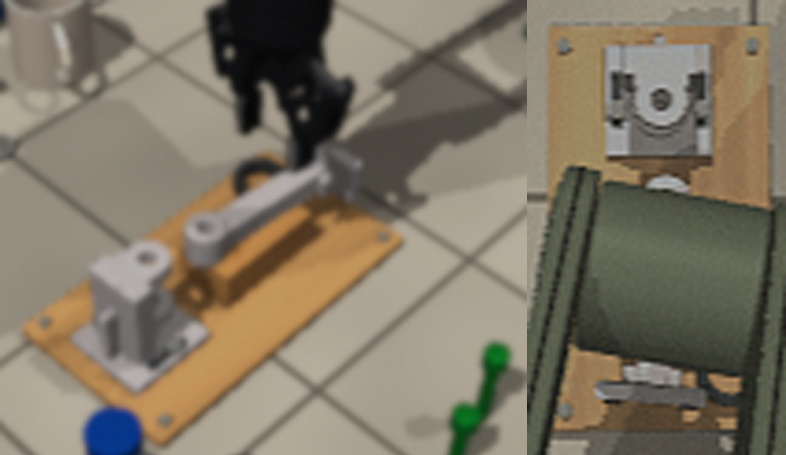

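The fingers hang on either side of the web, clear of the flange, so I'll go down and close.

Emit:
servo_tool(travel=[[1, -0.5, 15], [1, -0.5, 30], [1, -0.5, 37], [1, -0.5, 39], [1, -0.5, 39]], angular=[[0, 0, 0], [0, 0, 0], [0, 0, 0], [0, 0, 0], [0, 0, 0]], fingers=[0.6, 0.6, 0.6, 0.6, 0.6], grip_force=25)

```text
time_s: 2.28
eef_pos: [508.0, -74.1, 76.6]
ee_rot: [[0.997, -0.08, 0.001], [-0.08, -0.997, -0.0], [0.001, 0.0, -1.0]]
wrist_force: [0.4, 0.1, 0.8]
width: 0.595
finger_force: 0.0
```

Emit:
servo_tool(travel=[[0, 0, 0], [0, 0, 0], [0, 0, 0], [0, 0, 0], [0, 0, 0]], angular=[[0, 0, 0], [0, 0, 0], [0, 0, 0], [0, 0, 0], [0, 0, 0]], fingers=[0.3, 0.25, 0.22, 0.2, 0.18])

```text
time_s: 2.7
eef_pos: [507.6, -74.0, 76.1]
ee_rot: [[0.997, -0.079, 0.001], [-0.079, -0.997, -0.0], [0.001, 0.0, -1.0]]
wrist_force: [-0.1, 0.4, -0.6]
width: 0.178
finger_force: 0.0
```

Emit:
servo_tool(travel=[[0, 0, 0], [0, 0, 0], [0, 0, 0], [0, 0, 0], [0, 0, 0]], angular=[[0, 0, 0], [0, 0, 0], [0, 0, 0], [0, 0, 0], [0, 0, 0]], fingers=[0.18, 0.18, 0.18, 0.18, 0.18])

```text
time_s: 3.12
eef_pos: [507.4, -73.9, 75.7]
ee_rot: [[0.997, -0.079, -0.0], [-0.079, -0.997, -0.0], [-0.0, 0.0, -1.0]]
wrist_force: [-0.6, 0.1, 1.0]
width: 0.179
finger_force: 0.0
```

Emit:
servo_tool(travel=[[0, 0, 0], [0, 0, 0], [0, 0, 0], [0, 0, 0], [0, 0, 0]], angular=[[0, 0, 0], [0, 0, 0], [0, 0, 0], [0, 0, 0], [0, 0, 0]], fingers=[0.15, 0.12, 0.1, 0.08, 0.05])

```text
time_s: 3.53
eef_pos: [507.4, -73.9, 75.7]
ee_rot: [[0.997, -0.079, -0.0], [-0.079, -0.997, -0.0], [-0.0, 0.0, -1.0]]
wrist_force: [-0.3, -0.4, -0.0]
width: 0.053
finger_force: 0.0
```

```bash
python3 - <<'E'
from h import *
c=grab('scene')
a=cv2.resize(c['color'][130:250,270:400],None,fx=5,fy=5,interpolation=cv2.INTER_CUBIC)
cv2.imwrite('pics/grip.png',a[:,:,::-1])
X=cloud(c); print(np.round(X[150:215:5,300:370:5,2]))
E
```

```text
[[ -2.  -1.   1.   0. 173. 222. 229. 230. 229. 224.  -2.  -2.   2.  -0.]
 [  0.  -3.  -3.  -2. 161. 184. 213. 215. 215. 208.  -1.   3.   2.   1.]
 [ -2.  -2.  -2.  -1. 148.  -2. 169. 190. 193. 192.  -3.  -3.   2.  -1.]
 [ -1.  -3.   2.   0.  -2. 141. 153. 173. 175. 180.  -1.  -3.   1.  -1.]
 [ -1.   1.  -2.  -1.  -0.   0. 137. 153. 138. 171. 176. 170.  -1.   0.]
 [  1.   1.  -2.  -2.  -2.  -1. 118. 135. 148. 159.  86.  93.  -0.  -2.]
 [ -2.  -0.   0.  -4.  -1.  25. 102. 110. 105.  76.  74.  78.  86.  -1.]
 [ -2.   0.  -0.  -2.  11.  25.  76.  92.  75.  65.  63.  62.  62.  -3.]
 [  1.  -1.   9.   8.  10.  74.  76.  70.  59.   9.  10.  14.  -1.  -3.]
 [ -2.   9.  81.  77.  81.  74.  61.  52.  52.  42.  11.  12.  11.  12.]
 [ 10.  12.  77.  80.  77.  57.  51.  51.  36.  21.  14.   9.  13.  13.]
 [ 94.  97.  56.  64.  59.  48.  47.  33.  17.   9.  11.  11.  11.  12.]
 [ 97.  11.  24.  38.  49.  46.  28.  16.  12.  12.  14.  10.  10.  -3.]]
```

View pics/grip.png

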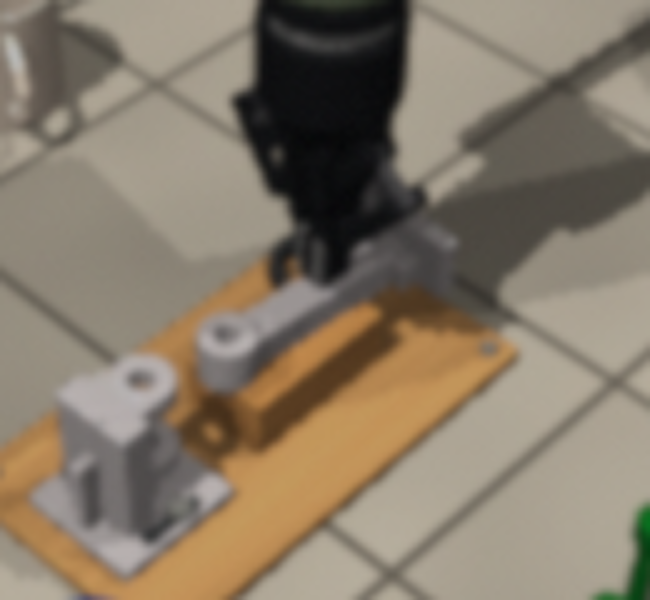

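The jaws have shut without touching anything, and the tips seem to be above the web rather than around it. I'll compare the TCP reading with where the cameras see the fingertips.

```bash
python3 - <<'E'
from h import *
np.set_printoptions(precision=0,suppress=True)
s=monitor.observe(); print(np.round(s['eef_pos'],1),s['wrist_force'],ctrl.tips_ahead,np.round(s['joint_pos'],2))
c=load('scene')
for z in(62,70,76,84,92,100): print(z,proj(c,[507.4,-73.9,z]))
X=cloud(c); m=(c['color'].max(2)<75)&(X[...,2]>70)&(X[...,0]>440)&(X[...,0]<570)&(X[...,1]>-130)&(X[...,1]<-20)
P=X[m]; uv=np.argwhere(m)[:,::-1]; o=np.argsort(P[:,2])[:25]
print(np.c_[uv[o],P[o],c['color'].max(2)[m][o]])
print(c['color'][172:195,325:348].max(2))
E
```

```text
[507. -74.  76.] [-0. -0. -0.] 14.0 [-10.  21. 110.  -0.  49.  85.]
62 [[333. 189.]]
70 [[334. 187.]]
76 [[334. 185.]]
84 [[334. 183.]]
92 [[334. 181.]]
100 [[334. 179.]]
[[355. 183. 454. -42.  70.  68.]
 [352. 180. 452. -55.  72.  73.]
 [353. 181. 453. -51.  72.  74.]
 [357. 184. 454. -35.  72.  72.]
 [347. 176. 450. -76.  73.  58.]
 [349. 177. 450. -68.  73.  72.]
 [350. 178. 451. -64.  73.  72.]
 [354. 181. 453. -48.  74.  70.]
 [346. 177. 457. -74.  74.  66.]
 [351. 179. 453. -58.  74.  70.]
 [353. 180. 452. -52.  74.  70.]
 [345. 178. 462. -73.  74.  73.]
 [355. 182. 454. -42.  75.  68.]
 [345. 177. 459. -75.  75.  55.]
 [340. 181. 481. -74.  75.  65.]
 [340. 182. 484. -72.  75.  64.]
 [344. 178. 464. -74.  75.  74.]
 [356. 183. 456. -37.  75.  68.]
 [357. 183. 454. -35.  75.  72.]
 [348. 176. 451. -72.  76.  64.]
 [338. 185. 497. -67.  76.  68.]
 [351. 178. 451. -60.  76.  70.]
 [350. 177. 450. -65.  76.  69.]
 [356. 182. 454. -40.  76.  68.]
 [347. 177. 456. -70.  76.  73.]]
[[157 144 109  59  23  14  12  13  14  13  11  10  12  11  11  14  20  26
   31  29  23  20  21]
 [158 
[... 1428 characters left out ...]
 79  79  80  81  80]
 [137 141 150 153 154 154 153 148 142 135 131 120 102  88  82  80  80  81
   81  81  80  84  83]
 [153 153 154 154 154 154 154 153 148 141 131 113  93  83  80  80  82  89
   90  85  82  84  84]
 [154 154 154 154 154 154 151 146 134 120 107  95  87  84  86  89  99 114
  115 104  93  86  84]
 [154 154 155 154 153 149 138 125 109  97  91  87  87  95 107 121 135 152
  153 139 118  95  83]
 [154 154 155 151 144 131 114  99  91  87  89  94 108 126 145 161 168 174
  175 165 142 106  84]
 [155 153 149 138 121 104  91  86  87  89  96 116 143 163 174 179 180 180
  175 162 136 102  83]
 [151 142 130 112  93  84  83  85  92 108 127 149 171 181 183 182 181 174
  158 134 109  89  85]]
```

```bash
python3 - <<'E'
from h import *
np.set_printoptions(precision=0,suppress=True)
c=load('scene');X=cloud(c)
for u in(333,335,336):
  for v in range(172,190,2): print(u,v,X[v,u],c['color'][v,u].max())
E
```

```text
333 172 [520. -66. 139.] 14
333 174 [519. -68. 130.] 17
333 176 [519. -67. 124.] 21
333 178 [519. -67. 116.] 50
333 180 [519. -66. 110.] 61
333 182 [520. -65. 104.] 61
333 184 [520. -65.  97.] 63
333 186 [519. -65.  88.] 83
333 188 [515. -69.  75.] 142
335 172 [523. -57. 146.] 11
335 174 [520. -59. 136.] 14
335 176 [521. -58. 130.] 16
335 178 [516. -62. 117.] 21
335 180 [516. -62. 110.] 30
335 182 [515. -63. 101.] 28
335 184 [515. -62.  94.] 27
335 186 [516. -61.  88.] 55
335 188 [511. -65.  75.] 131
336 172 [519. -57. 144.] 10
336 174 [518. -58. 136.] 13
336 176 [519. -57. 130.] 13
336 178 [516. -59. 119.] 13
336 180 [516. -59. 112.] 16
336 182 [515. -59. 105.] 16
336 184 [515. -59.  97.] 18
336 186 [514. -60.  88.] 64
336 188 [510. -63.  76.] 120
```

The depth at scene (335,186) puts the shut tips at about z = 86, while the TCP reads 75.7. So the tips are about 10 mm above the reading instead of 14 mm below it. I'll go by what the cameras measure: open, go lower and grip again.

Emit:
servo_tool(travel=[[0, 0, 0], [0, 0, 0], [0, 0, 0], [0, 0, 0], [0, 0, 0]], angular=[[0, 0, 0], [0, 0, 0], [0, 0, 0], [0, 0, 0], [0, 0, 0]], fingers=[0.5, 0.5, 0.5, 0.5, 0.5])

```text
time_s: 4.0
eef_pos: [507.4, -73.9, 75.7]
ee_rot: [[0.997, -0.079, 0.0], [-0.079, -0.997, -0.0], [0.0, 0.0, -1.0]]
wrist_force: [-0.5, 0.8, 0.2]
width: 0.497
finger_force: 0.0
```

Emit:
servo_tool(travel=[[0, 0, 5], [0, 0, 10], [0, 0, 16], [0, 0, 20], [0, 0, 22]], angular=[[0, 0, 0], [0, 0, 0], [0, 0, 0], [0, 0, 0], [0, 0, 0]], fingers=[0.5, 0.5, 0.5, 0.5, 0.5])

```text
time_s: 4.42
eef_pos: [506.8, -73.8, 52.6]
ee_rot: [[0.997, -0.079, -0.002], [-0.079, -0.997, 0.0], [-0.002, -0.0, -1.0]]
wrist_force: [0.5, -0.4, -0.3]
width: 0.5
finger_force: 0.0
```

Emit:
servo_tool(travel=[[0, 0, 0], [0, 0, 0], [0, 0, 0], [0, 0, 0], [0, 0, 0]], angular=[[0, 0, 0], [0, 0, 0], [0, 0, 0], [0, 0, 0], [0, 0, 0]], fingers=[0.4, 0.35, 0.32, 0.3, 0.3])

```text
time_s: 4.83
eef_pos: [507.6, -74.0, 54.0]
ee_rot: [[0.997, -0.079, 0.001], [-0.079, -0.997, -0.0], [0.001, 0.0, -1.0]]
wrist_force: [-0.7, -0.3, 0.2]
width: 0.301
finger_force: 0.0
```

```bash
python3 - <<'E'
from h import *
s=monitor.observe();print(s['wrist_force'],s['eef_pos'],s['width'])
c=grab('scene');X=cloud(c);np.set_printoptions(precision=0,suppress=True)
a=cv2.resize(c['color'][130:250,270:400],None,fx=5,fy=5,interpolation=cv2.INTER_CUBIC)
cv2.imwrite('pics/grip2.png',a[:,:,::-1])
for u in(337,340,342):
  for v in range(178,202,2): print(u,v,X[v,u],c['color'][v,u].max())
E
```

```text
[-0.71576441 -0.2994548   0.15644526] [507.5874879  -73.9552039   53.95421966] 0.30111247673579405
337 178 [522. -50. 130.] 13
337 180 [523. -49. 124.] 17
337 182 [521. -50. 114.] 16
337 184 [521. -50. 108.] 18
337 186 [521. -49. 101.] 27
337 188 [517. -53.  88.] 36
337 190 [519. -51.  83.] 35
337 192 [517. -52.  73.] 34
337 194 [515. -54.  62.] 65
337 196 [510. -57.  49.] 136
337 198 [518. -50.  52.] 170
337 200 [522. -46.  49.] 119
340 178 [513. -48. 125.] 18
340 180 [507. -53. 110.] 27
340 182 [514. -46. 112.] 21
340 184 [522. -39. 116.] 15
340 186 [524. -37. 111.] 14
340 188 [510. -48.  86.] 13
340 190 [511. -47.  80.] 13
340 192 [509. -48.  70.] 41
340 194 [501. -54.  52.] 96
340 196 [506. -50.  51.] 131
340 198 [506. -49.  43.] 102
340 200 [507. -48.  37.] 82
342 178 [503. -50. 117.] 13
342 180 [505. -48. 112.] 16
342 182 [524. -31. 129.] 17
342 184 [523. -31. 121.] 15
342 186 [523. -31. 115.] 19
342 188 [524. -30. 108.] 41
342 190 [505. -45.  77.] 54
342 192 [492. -56.  52.] 87
342 194 [496. -51.  51.] 106
342 196 [501. -47.  49.] 99
342 198 [499. -48.  39.] 83
342 200 [500. -47.  33.] 83
```

View pics/grip2.png

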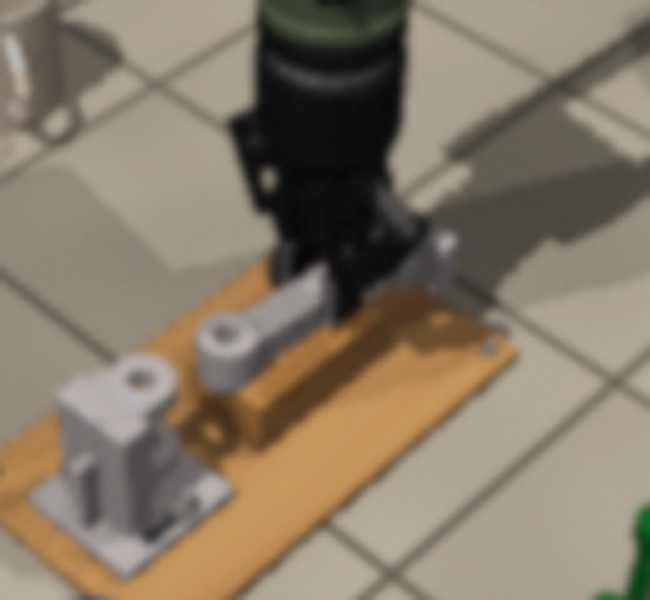

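The +y finger now stands in front of the web with its tip at about z = 63, scene (337,194). I'll go down 2 mm and close.

Emit:
servo_tool(travel=[[0, 0, 1], [0, 0, 2.5], [0, 0, 2.5], [0, 0, 2.5], [0, 0, 2.5]], angular=[[0, 0, 0], [0, 0, 0], [0, 0, 0], [0, 0, 0], [0, 0, 0]], fingers=[0.29, 0.28, 0.27, 0.26, 0.25])

```text
time_s: 5.3
eef_pos: [507.2, -74.1, 51.1]
ee_rot: [[0.997, -0.079, -0.0], [-0.079, -0.997, -0.0], [-0.0, 0.0, -1.0]]
wrist_force: [-0.4, -0.8, -0.1]
width: 0.255
finger_force: 15.1
```

Emit:
servo_tool(travel=[[0, 0, 0], [0, 0, 0], [0, 0, 0], [0, 0, 0], [0, 0, 0]], angular=[[0, 0, 0], [0, 0, 0], [0, 0, 0], [0, 0, 0], [0, 0, 0]], fingers=[0.23, 0.21, 0.19, 0.17, 0.15])

```text
time_s: 5.72
eef_pos: [507.2, -74.1, 51.1]
ee_rot: [[0.997, -0.079, -0.0], [-0.079, -0.997, -0.0], [-0.0, 0.0, -1.0]]
wrist_force: [-1.8, -1.8, -0.2]
width: 0.253
finger_force: 25.3
```

Gripped: the width is 21.7 mm, which fits the web. The gripper's y agrees with the top camera. Next: lift 1 mm, straighten by 6° and line up.

Emit:
servo_tool(travel=[[0, 0, -0.5], [0, 0, -1], [0.1, 1.5, -1], [0.2, 3, -1], [0.4, 4.7, -1]], angular=[[0, 0, 0], [0, 0, 0], [0, 0, -2], [0, 0, -4], [0, 0, -6]], fingers=[0.15, 0.15, 0.15, 0.15, 0.15], grip_force=30)

```text
time_s: 6.13
eef_pos: [507.1, -78.2, 51.8]
ee_rot: [[1.0, 0.027, -0.001], [0.027, -1.0, 0.001], [-0.001, -0.001, -1.0]]
wrist_force: [0.5, -0.2, -3.8]
width: 0.251
finger_force: 29.7
```

Emit:
servo_tool(travel=[[3, 0, 0], [7, 0, 0], [11, 0, 0], [14, 0, 0], [15, 0, 0]], angular=[[0, 0, 0], [0, 0, 0], [0, 0, 0], [0, 0, 0], [0, 0, 0]], fingers=[0.15, 0.15, 0.15, 0.15, 0.15])

```text
time_s: 6.55
eef_pos: [523.4, -78.2, 52.2]
ee_rot: [[1.0, 0.025, 0.001], [0.025, -1.0, -0.0], [0.001, 0.0, -1.0]]
wrist_force: [0.4, -0.2, -4.2]
width: 0.246
finger_force: 29.7
```

```bash
python3 - <<'E'
from h import *
np.set_printoptions(precision=1,suppress=True)
go([571.5,-77.1,52],1.5); print(monitor.observe()['wrist_force'])
c=grab('scene');X=cloud(c);m=(X[...,0]>560)&(X[...,0]<622)&(X[...,1]>-110)&(X[...,1]<-40)&(X[...,2]>77)&(X[...,2]<90)
print(np.nanmedian(X[m],0),m.sum())
a=cv2.resize(c['color'][150:260,250:390],None,fx=5,fy=5,interpolation=cv2.INTER_CUBIC); cv2.imwrite('pics/slide.png',a[:,:,::-1])
E
```

```text
t 6.55 pos [523.4 -78.2  52.2] yaw 1.43
travel [48.1  0.1  0.2] angular [ 0.  -0.1 -0.1]
[ 0.4 -0.2 -4.2]
[593.5 -72.9  81.5] 102
```

View pics/slide.png

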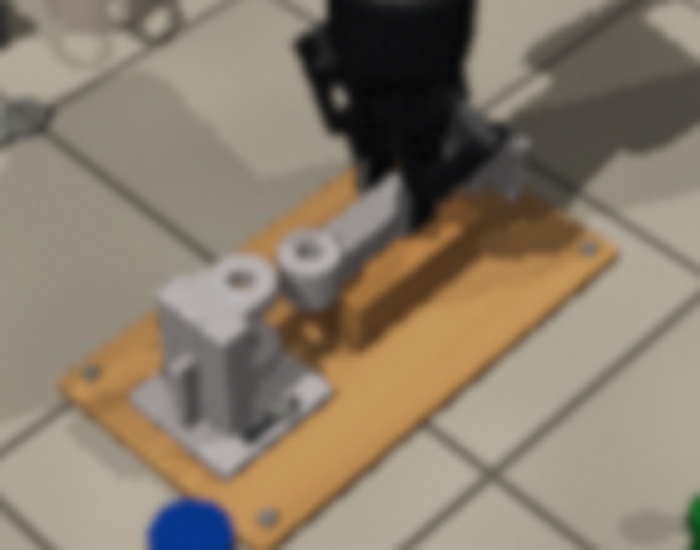

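The arm is lifted clear (4.2 N) and its eye is in line with the gap. About 48 mm to go, creeping over the last part.

Emit:
servo_tool(travel=[[4, 0, 0], [9, 0, 0], [15, 0, 0], [20, 0, 0], [24, 0, 0]], angular=[[0, 0, 0], [0, 0, 0], [0, 0, 0], [0, 0, 0], [0, 0, 0]], fingers=[0.15, 0.15, 0.15, 0.15, 0.15])

```text
time_s: 7.02
eef_pos: [547.4, -77.7, 52.3]
ee_rot: [[1.0, 0.025, 0.001], [0.025, -1.0, -0.0], [0.001, 0.0, -1.0]]
wrist_force: [-0.6, -0.6, -3.6]
width: 0.253
finger_force: 29.8
```

Emit:
servo_tool(travel=[[4, 0, 0], [8, 0, 0], [12, 0, 0], [15, 0, 0], [17, 0, 0]], angular=[[0, 0, 0], [0, 0, 0], [0, 0, 0], [0, 0, 0], [0, 0, 0]], fingers=[0.15, 0.15, 0.15, 0.15, 0.15])

```text
time_s: 7.43
eef_pos: [563.9, -77.2, 52.2]
ee_rot: [[1.0, 0.025, 0.0], [0.025, -1.0, -0.0], [0.0, 0.0, -1.0]]
wrist_force: [-0.4, 0.5, -4.0]
width: 0.248
finger_force: 29.8
```

Emit:
servo_tool(travel=[[0.3, 0, 0], [0.7, 0, 0], [1, 0, 0], [1.3, 0, 0], [1.6, 0, 0]], angular=[[0, 0, 0], [0, 0, 0], [0, 0, 0], [0, 0, 0], [0, 0, 0]], fingers=[0.15, 0.15, 0.15, 0.15, 0.15])

```text
time_s: 7.85
eef_pos: [564.9, -77.2, 52.2]
ee_rot: [[1.0, 0.025, -0.0], [0.025, -1.0, -0.0], [-0.0, 0.0, -1.0]]
wrist_force: [0.0, 0.5, -3.9]
width: 0.252
finger_force: 29.8
```

Emit:
servo_tool(travel=[[0.3, 0, 0], [0.6, 0, 0], [0.9, 0, 0], [1.2, 0, 0], [1.5, 0, 0]], angular=[[0, 0, 0], [0, 0, 0], [0, 0, 0], [0, 0, 0], [0, 0, 0]], fingers=[0.15, 0.15, 0.15, 0.15, 0.15])

```text
time_s: 8.27
eef_pos: [566.5, -77.1, 52.2]
ee_rot: [[1.0, 0.025, 0.0], [0.025, -1.0, -0.0], [0.0, 0.0, -1.0]]
wrist_force: [0.5, -1.4, -4.8]
width: 0.246
finger_force: 29.8
```

Emit:
servo_tool(travel=[[0.3, 0, 0], [0.6, 0, 0], [0.9, 0, 0], [1.2, 0, 0], [1.5, 0, 0]], angular=[[0, 0, 0], [0, 0, 0], [0, 0, 0], [0, 0, 0], [0, 0, 0]], fingers=[0.15, 0.15, 0.15, 0.15, 0.15])

```text
time_s: 8.68
eef_pos: [568.0, -77.1, 52.2]
ee_rot: [[1.0, 0.025, -0.0], [0.025, -1.0, -0.0], [-0.0, 0.0, -1.0]]
wrist_force: [0.0, -0.4, -5.0]
width: 0.252
finger_force: 29.8
```

Emit:
servo_tool(travel=[[0.2, 0, 0], [0.4, 0, 0], [0.6, 0, 0], [0.8, 0, 0], [1, 0, 0]], angular=[[0, 0, 0], [0, 0, 0], [0, 0, 0], [0, 0, 0], [0, 0, 0]], fingers=[0.15, 0.15, 0.15, 0.15, 0.15])

```text
time_s: 9.1
eef_pos: [569.0, -77.1, 52.2]
ee_rot: [[1.0, 0.025, 0.0], [0.025, -1.0, -0.0], [0.0, 0.0, -1.0]]
wrist_force: [-0.3, -0.2, -4.0]
width: 0.251
finger_force: 29.8
```

Emit:
servo_tool(travel=[[0.2, 0, 0], [0.4, 0, 0], [0.6, 0, 0], [0.8, 0, 0], [0.8, 0, 0]], angular=[[0, 0, 0], [0, 0, 0], [0, 0, 0], [0, 0, 0], [0, 0, 0]], fingers=[0.15, 0.15, 0.15, 0.15, 0.15])

```text
time_s: 9.52
eef_pos: [569.8, -77.1, 52.2]
ee_rot: [[1.0, 0.025, 0.0], [0.025, -1.0, -0.0], [0.0, 0.0, -1.0]]
wrist_force: [-0.7, -0.5, -4.6]
width: 0.249
finger_force: 29.8
```

Emit:
servo_tool(travel=[[0.2, 0, 0], [0.4, 0, 0], [0.6, 0, 0], [0.8, 0, 0], [0.8, 0, 0]], angular=[[0, 0, 0], [0, 0, 0], [0, 0, 0], [0, 0, 0], [0, 0, 0]], fingers=[0.15, 0.15, 0.15, 0.15, 0.15])

```text
time_s: 9.93
eef_pos: [570.6, -77.0, 52.2]
ee_rot: [[1.0, 0.025, 0.0], [0.025, -1.0, -0.0], [0.0, 0.0, -1.0]]
wrist_force: [0.4, 0.4, -4.3]
width: 0.249
finger_force: 29.8
```

Emit:
servo_tool(travel=[[0.2, 0, 0], [0.4, 0, 0], [0.6, 0, 0], [0.6, 0, 0], [0.6, 0, 0]], angular=[[0, 0, 0], [0, 0, 0], [0, 0, 0], [0, 0, 0], [0, 0, 0]], fingers=[0.15, 0.15, 0.15, 0.15, 0.15])

```text
time_s: 10.35
eef_pos: [571.2, -77.0, 52.2]
ee_rot: [[1.0, 0.025, 0.0], [0.025, -1.0, -0.0], [0.0, 0.0, -1.0]]
wrist_force: [-0.4, 1.3, -4.7]
width: 0.251
finger_force: 29.8
```

Emit:
servo_tool(travel=[[0.2, 0, 0], [0.4, 0, 0], [0.6, 0, 0], [0.8, 0, 0], [0.8, 0, 0]], angular=[[0, 0, 0], [0, 0, 0], [0, 0, 0], [0, 0, 0], [0, 0, 0]], fingers=[0.15, 0.15, 0.15, 0.15, 0.15])

```text
time_s: 10.77
eef_pos: [572.1, -77.0, 52.2]
ee_rot: [[1.0, 0.025, 0.0], [0.025, -1.0, -0.0], [0.0, 0.0, -1.0]]
wrist_force: [0.4, -0.1, -3.9]
width: 0.248
finger_force: 29.8
```

```bash
python3 - <<'E'
from h import *
print(monitor.observe()['wrist_force'])
t=grab('top');np.set_printoptions(linewidth=250); print(t['color'][155:185,304:330,0])
E
```

```text
[ 0.4108783  -0.12306305 -3.93694181]
[[ 79  78  75  80  81  74  73  72  70  67  65  61  58  60  55  73  80 119 137 159 174 162 154 161 161 134]
 [ 83  85  85  84  83  82  83  80  83  77  75  76  77  72  67  71  63  59  62  53  71  69  95 101 122 122]
 [ 84  85  83  84  81  85  82  83  81  83  79  81  78  78  79  77  77  71  76  72  68  67  69  66  63  64]
 [ 91  86  84  90  78  86  88  85  83  84  84  83  85  82  80  83  83  80  81  82  79  76  77  74  74  72]
 [ 89  88  82  87  90  89  89  80  85  87  85  85  86  85  87  88  80  83  83  80  82  80  78  80  81  80]
 [ 89  86  89  91  86  89  87  86  85  85  89  85  87  87  87  83  83  84  87  85  85  85  84  87  79  78]
 [ 88  94  92  87  90  94  89  86  90  88  90  89  89  88  89  87  87  86  84  87  86  85  87  84  82  83]
 [ 95  92  94  91  92  89  91  90  90  89  89  89  93  88  89  88  88  87  90  91  86  86  87  89  85  84]
 [ 98  95  96  96  92  95  95  95  94  95  90  94  94  87  91  87  90  89  89  90  88  89  85  89  87  89]
 [ 95  98  98  99 100  99  93  95  96  92  93  96  94  91  95  93  92  91  93  91  87  88  84  91  
[... 1448 characters left out ...]
  91  90  91  91  91  90  93  95  89  95  91  91  93  91]
 [ 83  85  89  88  89  89  88  91  88  90  94  89  90  93  92  91  90  93  95  91  96  91  88  96  92  95]
 [ 81  86  89  85  87  91  88  83  90  92  85  90  88  93  89  85  92  89  88  93  88  91  91  94  87  91]
 [ 76  81  84  86  88  82  87  81  84  88  85  87  90  88  87  93  89  91  87  87  89  94  88  89  90  94]
 [ 80  85  78  80  83  83  78  83  85  85  84  84  85  82  86  84  84  85  84  86  86  84  89  88  87  85]
 [ 67  74  78  82  77  84  82  82  83  82  80  82  81  84  85  80  83  84  85  87  86  86  88  86  84  88]
 [ 65  66  74  76  79  77  79  77  78  77  80  78  79  81  80  82  80  79  82  85  79  81  83  82  86  83]]
```

No contact yet, so I'll keep creeping.

Emit:
servo_tool(travel=[[0.2, 0, 0], [0.4, 0, 0], [0.6, 0, 0], [0.8, 0, 0], [0.8, 0, 0]], angular=[[0, 0, 0], [0, 0, 0], [0, 0, 0], [0, 0, 0], [0, 0, 0]], fingers=[0.15, 0.15, 0.15, 0.15, 0.15])

```text
time_s: 11.23
eef_pos: [572.6, -77.0, 52.2]
ee_rot: [[1.0, 0.025, -0.001], [0.025, -1.0, -0.0], [-0.001, 0.0, -1.0]]
wrist_force: [-1.1, 0.6, -4.3]
width: 0.243
finger_force: 29.8
```

Emit:
servo_tool(travel=[[0.2, 0, 0], [0.4, 0, 0], [0.6, 0, 0], [0.6, 0, 0], [0.6, 0, 0]], angular=[[0, 0, 0], [0, 0, 0], [0, 0, 0], [0, 0, 0], [0, 0, 0]], fingers=[0.15, 0.15, 0.15, 0.15, 0.15])

```text
time_s: 11.65
eef_pos: [572.6, -77.0, 52.0]
ee_rot: [[1.0, 0.025, -0.002], [0.025, -1.0, 0.0], [-0.002, -0.0, -1.0]]
wrist_force: [-4.2, 0.1, -2.0]
width: 0.249
finger_force: 29.9
```

The eye touches the column at 4 N, so it is home. I'll set it down on the block and release.

Emit:
servo_tool(travel=[[0, 0, 0.4], [0, 0, 0.8], [0, 0, 1.2], [0, 0, 1.2], [0, 0, 1.2]], angular=[[0, 0, 0], [0, 0, 0], [0, 0, 0], [0, 0, 0], [0, 0, 0]], fingers=[0.15, 0.15, 0.15, 0.15, 0.15])

```text
time_s: 12.07
eef_pos: [572.6, -77.0, 51.4]
ee_rot: [[1.0, 0.025, -0.001], [0.025, -1.0, -0.0], [-0.001, -0.0, -1.0]]
wrist_force: [-4.9, -0.7, 1.3]
width: 0.253
finger_force: 30.4
```

Emit:
servo_tool(travel=[[0, 0, 0], [0, 0, 0], [0, 0, 0], [0, 0, 0], [0, 0, 0]], angular=[[0, 0, 0], [0, 0, 0], [0, 0, 0], [0, 0, 0], [0, 0, 0]], fingers=[0.25, 0.3, 0.4, 0.5, 0.6])

```text
time_s: 12.48
eef_pos: [574.6, -77.0, 51.6]
ee_rot: [[1.0, 0.025, 0.003], [0.025, -1.0, -0.0], [0.003, 0.0, -1.0]]
wrist_force: [0.5, 0.1, 0.2]
width: 0.592
finger_force: 0.0
```

Emit:
servo_tool(travel=[[0, 0, -20], [0, 0, -50], [0, 0, -90], [0, 0, -125], [0, 0, -150]], angular=[[0, 0, 0], [0, 0, 0], [0, 0, 0], [0, 0, 0], [0, 0, 0]], fingers=[0.6, 0.6, 0.6, 0.6, 0.6])

```text
time_s: 12.9
eef_pos: [574.9, -77.1, 204.9]
ee_rot: [[1.0, 0.025, 0.006], [0.025, -1.0, -0.001], [0.006, 0.001, -1.0]]
wrist_force: [0.9, 0.5, -0.0]
width: 0.603
finger_force: 0.0
```

```bash
python3 - <<'E'
from h import *
go([558.5,257.5,180],7.4)
go([558.5,257.5,180],97.4)
print(monitor.observe()['joint_pos'])
E
```

```text
t 12.9 pos [574.9 -77.1 204.9] yaw 1.45
travel [  -8.1 -335.    24.5] angular [ 0.08 -0.33 -5.95]
t 12.9 pos [574.9 -77.1 204.9] yaw 1.45
travel [  -8.1 -335.    24.5] angular [  0.32  -0.2  -95.95]
[-8.77638182e+00  1.93404361e+01  9.10509979e+01 -6.77836279e-04
  6.92733960e+01  7.97762162e+01]
```

Emit:
servo_tool(travel=[[0, -36, 0], [0, -76, 0], [-3, -116, 0], [-5, -156, 0], [-5, -196, 0]], angular=[[0, 0, 0], [0, 0, 0], [0, 0, 0], [0, 0, 0], [0, 0, 0]], fingers=[0.6, 0.6, 0.6, 0.6, 0.6])

```text
time_s: 13.32
eef_pos: [563.3, 120.6, 201.5]
ee_rot: [[1.0, 0.025, 0.001], [0.025, -1.0, 0.0], [0.001, -0.0, -1.0]]
wrist_force: [1.2, -0.4, -0.1]
width: 0.597
finger_force: 0.0
```

Emit:
servo_tool(travel=[[-3, -40, 0], [-3, -80, 10], [-3, -115, 30], [-3, -135, 50], [-3, -138, 70]], angular=[[0, 0, 0], [0, 0, 0], [0, 0, 0], [0, 0, 0], [0, 0, 0]], fingers=[0.6, 0.6, 0.6, 0.6, 0.6])

```text
time_s: 13.73
eef_pos: [557.2, 261.2, 130.5]
ee_rot: [[1.0, 0.029, 0.003], [0.029, -1.0, 0.003], [0.003, -0.002, -1.0]]
wrist_force: [-0.2, -0.6, -0.4]
width: 0.602
finger_force: 0.0
```

```bash
python3 - <<'E'
from h import *
np.set_printoptions(precision=1,suppress=True)
go([558.5,257.2,110],1.5)
s=grab('scene'); t=grab('top')
# where did the eye come to rest: height map between ear & column, and web line
X=cloud(t); x,y,Z=X[...,0],X[...,1],X[...,2]
m=(x>500)&(x<610)&(y>-100)&(y<-50)&(Z>71)&(Z<82); Q=plane(t,np.argwhere(m)[:,::-1].astype(float),76)[:,:2]
vx,vy,x0,y0=cv2.fitLine(np.float32(Q),cv2.DIST_L2,0,.01,.01).ravel(); print('web',x0,y0,np.degrees(np.arctan(vy/vx)),'y at 640',y0+(640-x0)*vy/vx)
g=t['color'].max(2).astype(float); V,U=np.mgrid[159:168,312:321]; w=np.clip(145-g[V,U],0,None)*((V-163)**2+(U-316)**2<=16.5); print('ear bore',plane(t,[(w*U).sum()/w.sum(),(w*V).sum()/w.sum()],100))
a=cv2.resize(s['color'][150:310,260:460],None,fx=4,fy=3.7,interpolation=cv2.INTER_CUBIC); cv2.imwrite('pics/pin.png',a[:,:,::-1])
E
```

```text
t 13.7333 pos [557.2 261.2 130.5] yaw 1.67
travel [ 1.1  4.1 20.5] angular [-0.1 -0.1  0.2]
web 561.0216 -76.831245 -1.5898855 y at 640 -79.02336
ear bore [[640.  -75.2 100. ]]
```

View pics/pin.png

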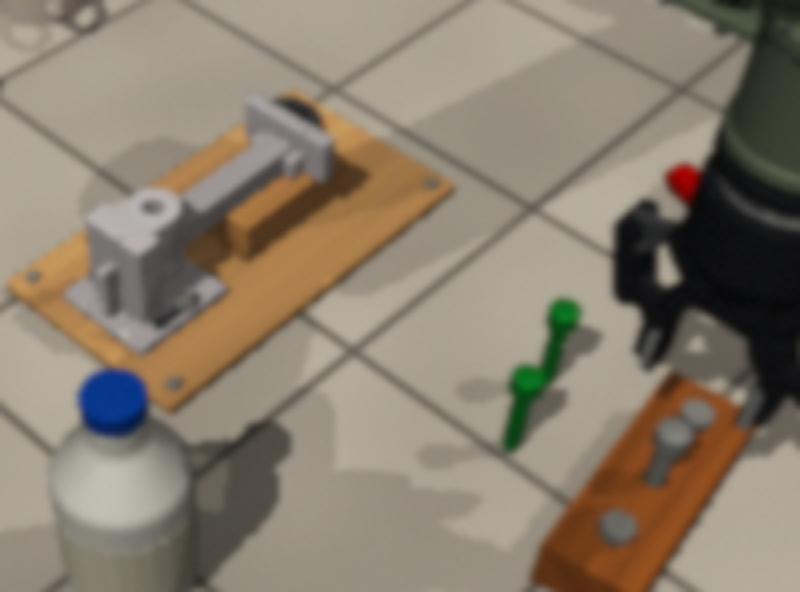

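The jaws straddle the pin head at scene (428,267), and the arm is in the bracket. I'll check the arm's direction more closely in both views before picking the pin.

```bash
python3 - <<'E'
from h import *
np.set_printoptions(precision=1,suppress=True)
for n in('top','scene'):
    c=load(n);X=cloud(c);x,y,Z=X[...,0],X[...,1],X[...,2]
    m=(x>528)&(x<612)&(y>-100)&(y<-45)&(Z>72)&(Z<80); P=X[m]
    for lo in range(530,612,10):
        q=(P[:,0]>=lo)&(P[:,0]<lo+10); print(n,lo,q.sum(),np.percentile(P[q,1],[5,50,95]) if q.any() else '')
    Q=plane(c,np.argwhere(m)[:,::-1].astype(float),76)[:,:2]
    vx,vy,x0,y0=cv2.fitLine(np.float32(Q),cv2.DIST_HUBER,0,.01,.01).ravel(); print(x0,y0,np.degrees(np.arctan(vy/vx)))
    f=(x>430)&(x<520)&(y>-130)&(y<-20)&(Z>85)&(Z<97); Q=plane(c,np.argwhere(f)[:,::-1].astype(float),92)[:,:2]
    vx,vy,x0,y0=cv2.fitLine(np.float32(Q),cv2.DIST_HUBER,0,.01,.01).ravel(); print('flange',x0,y0,np.degrees(np.arctan2(vx,-vy)),f.sum())
E
```

```text
top 530 31 [-87.5 -77.6 -67.7]
top 540 35 [-87.5 -77.5 -67.5]
top 550 34 [-87.3 -77.4 -67.4]
top 560 33 [-87.2 -77.2 -67.3]
top 570 33 [-87.1 -77.1 -67.1]
top 580 31 [-85.7 -76.9 -67. ]
top 590 35 [-86.8 -76.8 -66.9]
top 600 33 [-86.7 -76.7 -66.7]
top 610 6 [-78.5 -72.9 -67.2]
570.435 -77.13077 0.74905694
flange 511.14328 -79.144554 0.7513661 144
scene 530 20 [-86.1 -73.7 -66.3]
scene 540 23 [-86.6 -77.1 -66. ]
scene 550 22 [-84.9 -75.3 -65.3]
scene 560 25 [-84.  -72.8 -64.5]
scene 570 23 [-85.  -75.3 -64.4]
scene 580 25 [-83.8 -75.8 -64.8]
scene 590 24 [-83.5 -72.3 -64.3]
scene 600 26 [-82.4 -71.8 -62.8]
scene 610 4 [-74.4 -68.9 -63.2]
571.7199 -73.60376 4.0878053
flange 514.3867 -73.687164 1.106734 113
```

In the top view the arm lies at 0.8° and its eye line is within 1 mm of the bore. Going down to the pin head.

Emit:
servo_tool(travel=[[0, 0, 5], [0, 0, 15], [0, 0, 25], [0, 0, 30], [0, 0, 30]], angular=[[0, 0, 0], [0, 0, 0], [0, 0, 0], [0, 0, 0], [0, 0, 0]], fingers=[0.55, 0.5, 0.5, 0.5, 0.5])

```text
time_s: 14.25
eef_pos: [556.4, 255.7, 99.8]
ee_rot: [[1.0, 0.024, -0.002], [0.024, -1.0, -0.001], [-0.002, 0.001, -1.0]]
wrist_force: [-0.0, -0.8, -0.0]
width: 0.5
finger_force: 0.0
```

```bash
python3 - <<'E'
from h import *
go([558.5,257.2,77.5],1.5)
E
```

```text
t 14.25 pos [556.4 255.7  99.8] yaw 1.39
travel [ 2.2 -1.4 22.3] angular [ 0.06  0.12 -0.11]
```

Emit:
servo_tool(travel=[[1.5, -1, 7], [1.5, -1, 14], [1.5, -1, 20], [1.5, -1, 23.5], [1.5, -1, 23.5]], angular=[[0, 0, 0], [0, 0, 0], [0, 0, 0], [0, 0, 0], [0, 0, 0]], fingers=[0.5, 0.5, 0.5, 0.5, 0.5])

```text
time_s: 14.67
eef_pos: [557.8, 257.5, 76.3]
ee_rot: [[1.0, 0.025, -0.002], [0.025, -1.0, -0.001], [-0.002, 0.001, -1.0]]
wrist_force: [-0.4, 0.3, -0.6]
width: 0.499
finger_force: 0.0
```

Emit:
servo_tool(travel=[[0, 0, 0], [0, 0, 0], [0, 0, 0], [0, 0, 0], [0, 0, 0]], angular=[[0, 0, 0], [0, 0, 0], [0, 0, 0], [0, 0, 0], [0, 0, 0]], fingers=[0.42, 0.36, 0.32, 0.3, 0.3])

```text
time_s: 15.08
eef_pos: [558.6, 257.8, 77.8]
ee_rot: [[1.0, 0.025, 0.001], [0.025, -1.0, 0.0], [0.001, -0.0, -1.0]]
wrist_force: [0.6, 0.9, 0.1]
width: 0.298
finger_force: 0.0
```

```bash
python3 - <<'E'
from h import *
np.set_printoptions(precision=0,suppress=True)
go([558.5,257.2,77.5],1.5)
c=grab('scene');X=cloud(c)
a=cv2.resize(c['color'][220:310,380:470],None,fx=6,fy=6,interpolation=cv2.INTER_CUBIC); cv2.imwrite('pics/pin2.png',a[:,:,::-1])
E
```

```text
t 15.0833 pos [559. 258.  78.] yaw 1.44
travel [-0.  1.  0.] angular [-0. -0. -0.]
```

View pics/pin2.png

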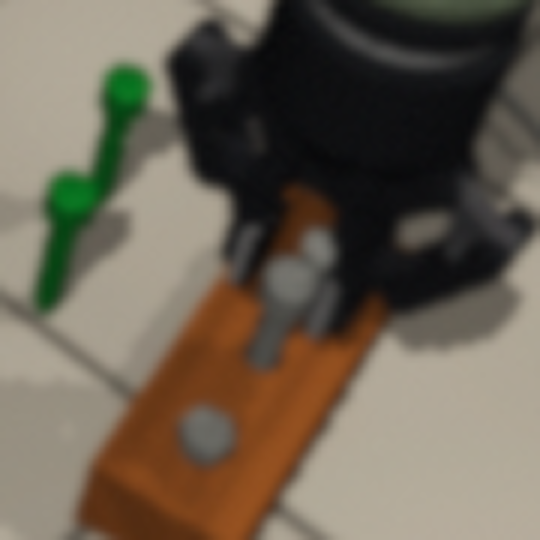

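Ten pictures viewed, so numbers only from here. Pads at scene (421,262) and (434,270), head between them at (428,267). I'll check the fore-aft centring numerically from depth.

```bash
python3 - <<'E'
from h import *
np.set_printoptions(precision=0,suppress=True,linewidth=220)
c=load('scene');X=cloud(c);g=c['color'].astype(int)
grey=(g.max(2)-g.min(2)<25)
for nm,(u0,u1,v0,v1) in dict(L=(417,426,254,272),H=(422,434,258,276),R=(430,440,262,280)).items():
    print(nm)
    for v in range(v0,v1,2): print(v,[(u,int(g[v,u].max()),*X[v,u].astype(int)) for u in range(u0,u1,2)])
E
```

```text
L
254 [(417, 142, np.int64(479), np.int64(198), np.int64(0)), (419, 46, np.int64(571), np.int64(235), np.int64(128)), (421, 18, np.int64(571), np.int64(239), np.int64(134)), (423, 17, np.int64(571), np.int64(243), np.int64(137)), (425, 14, np.int64(563), np.int64(244), np.int64(130))]
256 [(417, 143, np.int64(484), np.int64(201), np.int64(-2)), (419, 49, np.int64(570), np.int64(236), np.int64(122)), (421, 24, np.int64(571), np.int64(240), np.int64(127)), (423, 22, np.int64(571), np.int64(244), np.int64(131)), (425, 22, np.int64(558), np.int64(244), np.int64(118))]
258 [(417, 118, np.int64(491), np.int64(205), np.int64(1)), (419, 44, np.int64(565), np.int64(236), np.int64(109)), (421, 67, np.int64(569), np.int64(241), np.int64(119)), (423, 43, np.int64(566), np.int64(244), np.int64(119)), (425, 24, np.int64(559), np.int64(246), np.int64(113))]
260 [(417, 86, np.int64(567), np.int64(234), np.int64(100)), (419, 55, np.int64(566), np.int64(238), np.int64(104)), (421, 67, np.int64(571), np.int64(244), np.int64(116)), (423, 23, np.int64(568), np.int64(247), np.int64(116)), (425, 39, np.int
[... 6336 characters left out ...]
t64(279), np.int64(92)), (436, 30, np.int64(565), np.int64(282), np.int64(96)), (438, 61, np.int64(562), np.int64(286), np.int64(97))]
276 [(430, 119, np.int64(543), np.int64(267), np.int64(45)), (432, 96, np.int64(568), np.int64(277), np.int64(86)), (434, 79, np.int64(536), np.int64(273), np.int64(44)), (436, 76, np.int64(566), np.int64(284), np.int64(92)), (438, 90, np.int64(529), np.int64(279), np.int64(43))]
278 [(430, 136, np.int64(546), np.int64(269), np.int64(43)), (432, 124, np.int64(544), np.int64(273), np.int64(45)), (434, 125, np.int64(538), np.int64(275), np.int64(41)), (436, 128, np.int64(536), np.int64(279), np.int64(43)), (438, 127, np.int64(533), np.int64(282), np.int64(43))]
```

The head sits about 1–1.5 mm toward +x and +y of the jaw centre, so I'll shift 1 mm each way and close.

Emit:
servo_tool(travel=[[0.5, -0.5, 0], [1, -1, 0], [1, -1, 0], [1, -1, 0], [1, -1, 0]], angular=[[0, 0, 0], [0, 0, 0], [0, 0, 0], [0, 0, 0], [0, 0, 0]], fingers=[0.29, 0.28, 0.27, 0.26, 0.25], grip_force=30)

```text
time_s: 15.55
eef_pos: [559.4, 258.8, 77.4]
ee_rot: [[1.0, 0.025, -0.0], [0.025, -1.0, -0.0], [-0.0, 0.0, -1.0]]
wrist_force: [-0.0, -0.9, -0.7]
width: 0.252
finger_force: 0.0
```

Emit:
servo_tool(travel=[[0, 0, 0], [0, 0, 0], [0, 0, 0], [0, 0, 0], [0, 0, 0]], angular=[[0, 0, 0], [0, 0, 0], [0, 0, 0], [0, 0, 0], [0, 0, 0]], fingers=[0.24, 0.22, 0.2, 0.18, 0.16])

```text
time_s: 15.97
eef_pos: [559.5, 258.8, 77.6]
ee_rot: [[1.0, 0.025, 0.0], [0.025, -1.0, -0.0], [0.0, 0.0, -1.0]]
wrist_force: [-0.0, -0.2, 1.7]
width: 0.215
finger_force: 29.3
```

Emit:
servo_tool(travel=[[0, 0, 0], [0, 0, 0], [0, 0, 0], [0, 0, 0], [0, 0, 0]], angular=[[0, 0, 0], [0, 0, 0], [0, 0, 0], [0, 0, 0], [0, 0, 0]], fingers=[0.14, 0.12, 0.12, 0.12, 0.12], grip_force=70)

```text
time_s: 16.38
eef_pos: [559.6, 258.8, 77.7]
ee_rot: [[1.0, 0.025, 0.0], [0.025, -1.0, 0.0], [0.0, -0.0, -1.0]]
wrist_force: [-0.1, 0.4, 5.1]
width: 0.199
finger_force: 68.5
```

Emit:
servo_tool(travel=[[0, 0, -2], [0, 0, -5], [0, 0, -12], [0, 0, -20], [0, 0, -25]], angular=[[0, 0, 0], [0, 0, 0], [0, 0, 0], [0, 0, 0], [0, 0, 0]], fingers=[0.12, 0.12, 0.12, 0.12, 0.12])

```text
time_s: 16.8
eef_pos: [559.9, 259.0, 103.7]
ee_rot: [[1.0, 0.025, 0.001], [0.025, -1.0, 0.0], [0.001, -0.0, -1.0]]
wrist_force: [0.1, 0.0, -1.3]
width: 0.201
finger_force: 68.4
```

Emit:
servo_tool(travel=[[0, 0, -15], [0, 0, -40], [0, 0, -70], [0, 0, -95], [0, 0, -105]], angular=[[0, 0, 0], [0, 0, 0], [0, 0, 0], [0, 0, 0], [0, 0, 0]], fingers=[0.12, 0.12, 0.12, 0.12, 0.12])

```text
time_s: 17.22
eef_pos: [561.1, 259.6, 212.3]
ee_rot: [[1.0, 0.025, 0.007], [0.025, -1.0, 0.003], [0.007, -0.003, -1.0]]
wrist_force: [-0.1, -0.1, -0.7]
width: 0.201
finger_force: 68.5
```

```bash
python3 - <<'E'
from h import *
np.set_printoptions(precision=0,suppress=True,linewidth=220)
go([559.5,258.8,210],1.5); s=monitor.observe();print(s['wrist_force'],s['width'],s['finger_force'])
c=grab('scene');X=cloud(c); e=s['eef_pos']
m=(abs(X[...,0]-e[0])<30)&(abs(X[...,1]-e[1])<30)&(X[...,2]>70)&(X[...,2]<e[2]+25)
P=X[m];uv=np.argwhere(m)[:,::-1]
for v in np.unique(uv[:,1])[::2]:
    q=uv[:,1]==v; print(v,uv[q,0].min(),uv[q,0].max(),np.median(P[q],0),np.percentile(P[q,2],[0,100]))
E
```

```text
t 17.2167 pos [561. 260. 212.] yaw 1.45
travel [-2.  1.  2.] angular [-0. -0. -0.]
[-0. -0. -1.] 0.20056343127848428 68.46213397424435
222 443 443 [552. 253. 234.] [234. 234.]
224 433 443 [563. 248. 233.] [231. 235.]
226 433 448 [562. 255. 232.] [228. 236.]
228 434 447 [566. 257. 231.] [229. 234.]
230 434 446 [569. 258. 231.] [221. 235.]
232 436 455 [570. 262. 228.] [222. 233.]
234 439 453 [570. 272. 231.] [219. 236.]
236 438 452 [568. 272. 226.] [206. 231.]
238 437 447 [567. 264. 206.] [197. 223.]
240 436 442 [565. 263. 200.] [191. 201.]
242 436 441 [566. 263. 193.] [190. 195.]
244 435 441 [565. 263. 187.] [181. 189.]
246 434 440 [565. 263. 179.] [172. 181.]
248 433 439 [566. 262. 172.] [163. 175.]
250 433 438 [567. 263. 166.] [163. 168.]
252 433 437 [567. 264. 160.] [157. 160.]
254 433 435 [565. 263. 152.] [148. 152.]
```

The pin is held upright (tip at about z = 150). Carrying it over to the ear bore, estimated at (641, -75.1) from the two views and the gripper.

Emit:
servo_tool(travel=[[10, 36, 0], [20, 76, 0], [30, 116, 0], [40, 156, 0], [49, 196, 0]], angular=[[0, 0, 0], [0, 0, 0], [0, 0, 0], [0, 0, 0], [0, 0, 0]], fingers=[0.12, 0.12, 0.12, 0.12, 0.12])

```text
time_s: 17.68
eef_pos: [612.9, 62.3, 205.9]
ee_rot: [[1.0, 0.026, -0.002], [0.026, -1.0, -0.0], [-0.002, 0.0, -1.0]]
wrist_force: [0.4, -0.0, -0.1]
width: 0.194
finger_force: 68.5
```

Emit:
servo_tool(travel=[[9, 38, 0], [18, 76, 0], [23, 110, 0], [23, 130, 0], [23, 135, 0]], angular=[[0, 0, 0], [0, 0, 0], [0, 0, 0], [0, 0, 0], [0, 0, 0]], fingers=[0.12, 0.12, 0.12, 0.12, 0.12])

```text
time_s: 18.1
eef_pos: [639.1, -74.2, 205.5]
ee_rot: [[1.0, 0.021, -0.003], [0.021, -1.0, -0.001], [-0.003, 0.001, -1.0]]
wrist_force: [-0.1, 0.5, -0.9]
width: 0.195
finger_force: 68.6
```

Emit:
servo_tool(travel=[[0, 0, 5], [0, 0, 12], [0, 0, 20], [0, 0, 25], [0, 0, 25]], angular=[[0, 0, 0], [0, 0, 0], [0, 0, 0], [0, 0, 0], [0, 0, 0]], fingers=[0.12, 0.12, 0.12, 0.12, 0.12])

```text
time_s: 18.52
eef_pos: [638.6, -68.8, 180.4]
ee_rot: [[1.0, 0.027, -0.004], [0.027, -1.0, 0.001], [-0.004, -0.001, -1.0]]
wrist_force: [0.3, 0.0, -0.7]
width: 0.196
finger_force: 68.6
```

```bash
python3 - <<'E'
from h import *
np.set_printoptions(precision=1,suppress=True)
go([640.8,-75.2,170],1.5); s=monitor.observe();e=s['eef_pos'];print(s['wrist_force'],s['width'])
c=grab('scene');X=cloud(c);g=c['color']
u,v=proj(c,[e[0],e[1],e[2]-40])[0].astype(int); print('proj mid',u,v)
for r in range(v-4,v+12): 
    d=X[r,u-10:u+11]; q=abs(d[:,0]-e[0])<22; print(r,[u-10+i for i in np.flatnonzero(q)],np.nanmedian(d[q],0) if q.any() else '')
tip=[e[0],e[1],e[2]-62.7]; print('tip px',proj(c,tip),'ear px',proj(c,[641,-75.1,100]))
E
```

```text
t 18.5167 pos [638.6 -68.8 180.4] yaw 1.54
travel [ 2.   6.5 10.3] angular [-0.   0.2  0. ]
[ 0.3  0.  -0.7] 0.19586508831233043
proj mid 298 194
190 [np.int64(297), np.int64(298), np.int64(299), np.int64(300), np.int64(301)] [642.7 -64.  160.6]
191 [np.int64(297), np.int64(298), np.int64(299), np.int64(300), np.int64(301)] [641.1 -62.3 157. ]
192 [np.int64(297), np.int64(298), np.int64(299), np.int64(300), np.int64(301)] [642.4 -63.1 154.1]
193 [np.int64(297), np.int64(298), np.int64(299), np.int64(300), np.int64(301)] [642.  -63.8 149.8]
194 [np.int64(297), np.int64(298), np.int64(299), np.int64(300), np.int64(301)] [642.3 -63.7 147.1]
195 [np.int64(297), np.int64(298), np.int64(299), np.int64(300), np.int64(301)] [642.3 -64.1 142.9]
196 [np.int64(297), np.int64(298), np.int64(299), np.int64(300), np.int64(301)] [641.9 -64.5 139.6]
197 [np.int64(297), np.int64(298), np.int64(299), np.int64(300), np.int64(301)] [641.5 -64.6 135.6]
198 [np.int64(297), np.int64(298), np.int64(299), np.int64(300), np.int64(301)] [642.1 -64.3 133.3]
199 [np.int64(297), np.int64(298), np.int64(299), np.i
[... 546 characters left out ...]
np.int64(298), np.int64(299), np.int64(300), np.int64(301), np.int64(302), np.int64(303), np.int64(304)] [633.6 -78.8  98.7]
204 [np.int64(290), np.int64(291), np.int64(292), np.int64(293), np.int64(294), np.int64(295), np.int64(296), np.int64(297), np.int64(298), np.int64(299), np.int64(300), np.int64(301), np.int64(302), np.int64(303), np.int64(304)] [637.2 -79.4  98.3]
205 [np.int64(289), np.int64(290), np.int64(291), np.int64(292), np.int64(293), np.int64(294), np.int64(295), np.int64(296), np.int64(297), np.int64(298), np.int64(299), np.int64(300), np.int64(301), np.int64(302), np.int64(303), np.int64(304), np.int64(305)] [638.3 -78.2  99. ]
tip px [[299.1 200.7]] ear px [[297.  204.7]]
```

Emit:
servo_tool(travel=[[1, 2, 2], [2, 4, 5], [2.5, 6, 8], [2.5, 6, 10], [2.5, 6, 11]], angular=[[0, 0, 0], [0, 0, 0], [0, 0, 0], [0, 0, 0], [0, 0, 0]], fingers=[0.12, 0.12, 0.12, 0.12, 0.12])

```text
time_s: 18.98
eef_pos: [642.3, -76.4, 171.1]
ee_rot: [[1.0, 0.025, -0.0], [0.025, -1.0, 0.0], [-0.0, -0.0, -1.0]]
wrist_force: [-0.2, -0.2, -1.1]
width: 0.196
finger_force: 68.6
```

Emit:
servo_tool(travel=[[0, 0, 0], [0, 0, 0], [0, 0, 0], [0, 0, 0], [0, 0, 0]], angular=[[0, 0, 0], [0, 0, 0], [0, 0, 0], [0, 0, 0], [0, 0, 0]], fingers=[0.12, 0.12, 0.12, 0.12, 0.12])

```text
time_s: 19.4
eef_pos: [642.4, -76.2, 171.7]
ee_rot: [[1.0, 0.025, 0.0], [0.025, -1.0, -0.0], [0.0, 0.0, -1.0]]
wrist_force: [0.6, -0.4, -0.4]
width: 0.198
finger_force: 68.6
```

```bash
python3 - <<'E'
from h import *
np.set_printoptions(precision=1,suppress=True)
go([641.2,-75,165],1.5); s=monitor.observe();e=s['eef_pos'];print(s['wrist_force'],s['width'])
c=grab('scene');X=cloud(c);print(c['color'][198:214,288:308,0])
for r in range(192,206): 
    d=X[r,285:315]; q=d[:,2]>103; print(r,285+np.flatnonzero(q).min(),285+np.flatnonzero(q).max(),np.nanmedian(d[q],0)) if q.any() else 0
E
```

```text
t 19.4 pos [642.4 -76.2 171.7] yaw 1.44
travel [-1.2 -1.3  6.7] angular [ 0.  -0.  -0.1]
[ 0.6 -0.4 -0.4] 0.19764735019954371
[[110 121 132 139 140 129 102  81  71  67  94 137 159 168 172 174 175 175
  173 168]
 [112 109 117 129 136 128 104  82  71  68  95 139 162 171 174 176 174 171
  166 161]
 [127 115 108 115 124 123 104  85  72  67  87 126 153 163 168 172 169 162
  154 146]
 [143 132 119 110 114 123 116  93  74  66  78 108 128 139 151 159 160 150
  136 125]
 [149 145 137 126 127 140 139 111  81  69  78  98 111 119 132 148 150 137
  120 110]
 [151 151 151 148 149 159 159 132  94  76  83  95 104 118 139 156 151 128
  111 107]
 [152 155 160 160 159 163 162 140 106  87  87  89 103 132 159 172 159 128
  110 113]
 [152 154 157 158 158 160 154 131 103  96  95  93 113 149 173 177 164 131
  111 119]
 [154 154 154 156 158 162 156 134 110 103 103 108 131 163 180 180 162 128
  109 114]
 [161 160 161 160 163 167 169 158 140 129 128 135 155 175 183 175 151 118
  105 108]
 [172 172 172 171 173 175 178 176 169 166 165 168 175 180 177 160 127 103
  101 104]
 [178 178 177 177 177 178 179 180 181 181 180 181 179 171 156 129 102  94
   98  97]
 [179 179 179 179 178 179 180 180 181 181 180 176 165 147 124 100  87  88
   91  87]
 [181 181 180 180 180 180 180 179 179 178 174 160 139 117  99  86  80  81
   82  79]
 [181 182 180 180 181 180 179 178 178 173 159 134 109  93  84  80  77  78
   78  77]
 [172 175 175 177 179 179 179 178 177 171 151 118  93  83  80  79  77  76
   75  76]]
192 294 298 [645.3 -70.8 151.4]
193 294 298 [645.  -71.3 149.2]
194 294 298 [646.5 -69.8 145.5]
195 294 298 [646.9 -70.  140.3]
196 294 298 [645.4 -71.6 136.6]
197 294 298 [646.9 -70.  133.8]
198 294 298 [646.9 -70.4 130.6]
199 294 298 [647.1 -70.3 127.6]
200 294 298 [646.8 -70.9 122.7]
201 294 298 [646.  -72.1 119. ]
202 295 298 [645.2 -71.3 115.6]
203 295 297 [645.7 -72.9 110.1]
```

Emit:
servo_tool(travel=[[-0.6, -0.8, 1], [-1.3, -1.6, 2], [-1.3, -1.6, 3], [-1.3, -1.6, 5], [-1.3, -1.6, 6]], angular=[[0, 0, 0], [0, 0, 0], [0, 0, 0], [0, 0, 0], [0, 0, 0]], fingers=[0.12, 0.12, 0.12, 0.12, 0.12])

```text
time_s: 19.87
eef_pos: [640.9, -74.6, 165.2]
ee_rot: [[1.0, 0.025, -0.0], [0.025, -1.0, -0.0], [-0.0, 0.0, -1.0]]
wrist_force: [-0.4, 0.2, -0.8]
width: 0.195
finger_force: 68.6
```

Emit:
servo_tool(travel=[[0, 0, 1], [0, 0, 2], [0, 0, 3], [0, 0, 4], [0, 0, 5]], angular=[[0, 0, 0], [0, 0, 0], [0, 0, 0], [0, 0, 0], [0, 0, 0]], fingers=[0.12, 0.12, 0.12, 0.12, 0.12])

```text
time_s: 20.28
eef_pos: [641.1, -74.7, 160.4]
ee_rot: [[1.0, 0.025, 0.0], [0.025, -1.0, -0.0], [0.0, 0.0, -1.0]]
wrist_force: [-0.3, 0.4, -0.8]
width: 0.198
finger_force: 68.6
```

Emit:
servo_tool(travel=[[0, 0, 1], [0, 0, 2], [0, 0, 3], [0, 0, 3.5], [0, 0, 4]], angular=[[0, 0, 0], [0, 0, 0], [0, 0, 0], [0, 0, 0], [0, 0, 0]], fingers=[0.12, 0.12, 0.12, 0.12, 0.12])

```text
time_s: 20.7
eef_pos: [641.1, -74.7, 156.4]
ee_rot: [[1.0, 0.025, 0.0], [0.025, -1.0, -0.0], [-0.0, 0.0, -1.0]]
wrist_force: [0.6, -0.5, -0.9]
width: 0.198
finger_force: 68.6
```

Emit:
servo_tool(travel=[[0, 0, 1], [0, 0, 2], [0, 0, 3], [0, 0, 4], [0, 0, 4]], angular=[[0, 0, 0], [0, 0, 0], [0, 0, 0], [0, 0, 0], [0, 0, 0]], fingers=[0.12, 0.12, 0.12, 0.12, 0.12])

```text
time_s: 21.12
eef_pos: [640.9, -74.7, 152.2]
ee_rot: [[1.0, 0.025, -0.0], [0.025, -1.0, -0.0], [-0.0, 0.0, -1.0]]
wrist_force: [0.5, 1.0, -1.4]
width: 0.196
finger_force: 68.6
```

The shank has entered the upper bore freely. Next comes the eye.

Emit:
servo_tool(travel=[[0, 0, 1], [0, 0, 2], [0, 0, 3], [0, 0, 4], [0, 0, 5]], angular=[[0, 0, 0], [0, 0, 0], [0, 0, 0], [0, 0, 0], [0, 0, 0]], fingers=[0.12, 0.12, 0.12, 0.12, 0.12])

```text
time_s: 21.53
eef_pos: [641.1, -74.6, 147.4]
ee_rot: [[1.0, 0.025, -0.0], [0.025, -1.0, -0.0], [-0.0, 0.0, -1.0]]
wrist_force: [-1.1, -0.4, -1.1]
width: 0.197
finger_force: 68.6
```

Emit:
servo_tool(travel=[[0, 0, 1], [0, 0, 2], [0, 0, 3], [0, 0, 4], [0, 0, 4]], angular=[[0, 0, 0], [0, 0, 0], [0, 0, 0], [0, 0, 0], [0, 0, 0]], fingers=[0.12, 0.12, 0.12, 0.12, 0.12])

```text
time_s: 21.95
eef_pos: [640.9, -74.7, 143.2]
ee_rot: [[1.0, 0.025, -0.0], [0.025, -1.0, -0.0], [-0.0, 0.0, -1.0]]
wrist_force: [-0.3, 0.1, -1.3]
width: 0.197
finger_force: 68.6
```

Emit:
servo_tool(travel=[[0, 0, 1], [0, 0, 2], [0, 0, 3], [0, 0, 4], [0, 0, 4]], angular=[[0, 0, 0], [0, 0, 0], [0, 0, 0], [0, 0, 0], [0, 0, 0]], fingers=[0.12, 0.12, 0.12, 0.12, 0.12])

```text
time_s: 22.37
eef_pos: [640.9, -74.7, 139.2]
ee_rot: [[1.0, 0.025, -0.0], [0.025, -1.0, -0.0], [-0.0, 0.0, -1.0]]
wrist_force: [-0.1, -1.2, -0.7]
width: 0.194
finger_force: 68.6
```

Emit:
servo_tool(travel=[[0, 0, 1], [0, 0, 2], [0, 0, 3], [0, 0, 4], [0, 0, 5]], angular=[[0, 0, 0], [0, 0, 0], [0, 0, 0], [0, 0, 0], [0, 0, 0]], fingers=[0.12, 0.12, 0.12, 0.12, 0.12])

```text
time_s: 22.78
eef_pos: [641.0, -74.7, 134.4]
ee_rot: [[1.0, 0.025, -0.0], [0.025, -1.0, -0.0], [-0.0, 0.0, -1.0]]
wrist_force: [-0.4, -0.8, -0.9]
width: 0.199
finger_force: 68.6
```

Emit:
servo_tool(travel=[[0, 0, 2], [0, 0, 4], [0, 0, 6], [0, 0, 8], [0, 0, 10]], angular=[[0, 0, 0], [0, 0, 0], [0, 0, 0], [0, 0, 0], [0, 0, 0]], fingers=[0.12, 0.12, 0.12, 0.12, 0.12])

```text
time_s: 23.2
eef_pos: [641.0, -74.7, 124.2]
ee_rot: [[1.0, 0.025, -0.0], [0.025, -1.0, -0.0], [-0.0, 0.0, -1.0]]
wrist_force: [0.2, 1.0, -2.0]
width: 0.197
finger_force: 68.6
```

Emit:
servo_tool(travel=[[0, 0, 2], [0, 0, 4], [0, 0, 5.5], [0, 0, 7], [0, 0, 7]], angular=[[0, 0, 0], [0, 0, 0], [0, 0, 0], [0, 0, 0], [0, 0, 0]], fingers=[0.12, 0.12, 0.12, 0.12, 0.12])

```text
time_s: 23.62
eef_pos: [640.9, -74.7, 117.1]
ee_rot: [[1.0, 0.025, -0.001], [0.025, -1.0, -0.0], [-0.001, 0.0, -1.0]]
wrist_force: [-0.1, -0.5, -0.2]
width: 0.194
finger_force: 68.6
```

Emit:
servo_tool(travel=[[0, 0, 1], [0, 0, 2], [0, 0, 3], [0, 0, 4], [0, 0, 4]], angular=[[0, 0, 0], [0, 0, 0], [0, 0, 0], [0, 0, 0], [0, 0, 0]], fingers=[0.12, 0.12, 0.12, 0.12, 0.12])

```text
time_s: 24.03
eef_pos: [641.0, -74.7, 113.2]
ee_rot: [[1.0, 0.025, -0.0], [0.025, -1.0, -0.0], [-0.0, 0.0, -1.0]]
wrist_force: [-0.2, -1.0, -0.7]
width: 0.197
finger_force: 68.6
```

The tip is entering the lower ear; the bush is next, so smaller steps.

Emit:
servo_tool(travel=[[0, 0, 0.8], [0, 0, 1.6], [0, 0, 2.4], [0, 0, 3], [0, 0, 3]], angular=[[0, 0, 0], [0, 0, 0], [0, 0, 0], [0, 0, 0], [0, 0, 0]], fingers=[0.12, 0.12, 0.12, 0.12, 0.12])

```text
time_s: 24.45
eef_pos: [641.0, -74.7, 110.3]
ee_rot: [[1.0, 0.025, -0.0], [0.025, -1.0, -0.0], [-0.0, 0.0, -1.0]]
wrist_force: [-0.6, 0.6, -0.3]
width: 0.197
finger_force: 68.6
```

Emit:
servo_tool(travel=[[0, 0, 0.5], [0, 0, 1], [0, 0, 1.5], [0, 0, 2], [0, 0, 2]], angular=[[0, 0, 0], [0, 0, 0], [0, 0, 0], [0, 0, 0], [0, 0, 0]], fingers=[0.12, 0.12, 0.12, 0.12, 0.12])

```text
time_s: 24.87
eef_pos: [641.0, -74.7, 108.4]
ee_rot: [[1.0, 0.025, -0.0], [0.025, -1.0, -0.0], [-0.0, 0.0, -1.0]]
wrist_force: [0.0, 0.3, -0.8]
width: 0.201
finger_force: 68.6
```

Emit:
servo_tool(travel=[[0, 0, 0.5], [0, 0, 1], [0, 0, 1.5], [0, 0, 2], [0, 0, 2]], angular=[[0, 0, 0], [0, 0, 0], [0, 0, 0], [0, 0, 0], [0, 0, 0]], fingers=[0.12, 0.12, 0.12, 0.12, 0.12])

```text
time_s: 25.28
eef_pos: [641.1, -74.6, 106.5]
ee_rot: [[1.0, 0.025, 0.0], [0.025, -1.0, 0.0], [0.0, -0.0, -1.0]]
wrist_force: [-0.2, 1.1, -1.3]
width: 0.198
finger_force: 68.6
```

Emit:
servo_tool(travel=[[0, 0, 0.5], [0, 0, 1], [0, 0, 1.5], [0, 0, 2], [0, 0, 2]], angular=[[0, 0, 0], [0, 0, 0], [0, 0, 0], [0, 0, 0], [0, 0, 0]], fingers=[0.12, 0.12, 0.12, 0.12, 0.12])

```text
time_s: 25.7
eef_pos: [641.1, -74.5, 104.6]
ee_rot: [[1.0, 0.025, 0.0], [0.025, -1.0, 0.0], [0.0, -0.0, -1.0]]
wrist_force: [-0.3, 1.9, 0.4]
width: 0.2
finger_force: 68.7
```

Emit:
servo_tool(travel=[[0, 0, 0.5], [0, 0, 1], [0, 0, 1.5], [0, 0, 2], [0, 0, 2]], angular=[[0, 0, 0], [0, 0, 0], [0, 0, 0], [0, 0, 0], [0, 0, 0]], fingers=[0.12, 0.12, 0.12, 0.12, 0.12])

```text
time_s: 26.12
eef_pos: [641.3, -74.5, 103.4]
ee_rot: [[1.0, 0.025, 0.001], [0.025, -1.0, 0.0], [0.001, -0.0, -1.0]]
wrist_force: [-1.5, 1.4, 5.3]
width: 0.2
finger_force: 69.3
```

The nose has met the bush (5 N).

Emit:
servo_tool(travel=[[0, 0, 0.5], [0, 0, 1], [0, 0, 1.5], [0, 0, 2], [0, 0, 2]], angular=[[0, 0, 0], [0, 0, 0], [0, 0, 0], [0, 0, 0], [0, 0, 0]], fingers=[0.12, 0.12, 0.12, 0.12, 0.12])

```text
time_s: 26.53
eef_pos: [641.4, -74.6, 102.6]
ee_rot: [[1.0, 0.025, 0.002], [0.025, -1.0, -0.0], [0.002, 0.0, -1.0]]
wrist_force: [-3.0, 2.1, 11.0]
width: 0.193
finger_force: 69.9
```

Emit:
servo_tool(travel=[[0, 0, 0.4], [0, 0, 0.8], [0, 0, 1.2], [0, 0, 1.5], [0, 0, 1.5]], angular=[[0, 0, 0], [0, 0, 0], [0, 0, 0], [0, 0, 0], [0, 0, 0]], fingers=[0.12, 0.12, 0.12, 0.12, 0.12])

```text
time_s: 26.95
eef_pos: [641.4, -74.7, 101.5]
ee_rot: [[1.0, 0.025, 0.002], [0.025, -1.0, -0.0], [0.002, 0.0, -1.0]]
wrist_force: [-3.8, 1.1, 11.9]
width: 0.197
finger_force: 70.1
```

Emit:
servo_tool(travel=[[0, 0, 0.4], [0, 0, 0.8], [0, 0, 1.2], [0, 0, 1.5], [0, 0, 1.5]], angular=[[0, 0, 0], [0, 0, 0], [0, 0, 0], [0, 0, 0], [0, 0, 0]], fingers=[0.12, 0.12, 0.12, 0.12, 0.12])

```text
time_s: 27.37
eef_pos: [641.5, -74.7, 99.9]
ee_rot: [[1.0, 0.025, 0.002], [0.025, -1.0, -0.0], [0.002, 0.0, -1.0]]
wrist_force: [-3.3, 1.9, 11.8]
width: 0.199
finger_force: 70.0
```

Emit:
servo_tool(travel=[[0, 0, 0.4], [0, 0, 0.8], [0, 0, 1.2], [0, 0, 1.5], [0, 0, 1.5]], angular=[[0, 0, 0], [0, 0, 0], [0, 0, 0], [0, 0, 0], [0, 0, 0]], fingers=[0.12, 0.12, 0.12, 0.12, 0.12])

```text
time_s: 27.78
eef_pos: [641.4, -74.7, 98.5]
ee_rot: [[1.0, 0.025, 0.002], [0.025, -1.0, -0.0], [0.002, 0.0, -1.0]]
wrist_force: [-3.8, 1.9, 11.9]
width: 0.2
finger_force: 70.0
```

Emit:
servo_tool(travel=[[0, 0, 0.4], [0, 0, 0.8], [0, 0, 1.2], [0, 0, 1.5], [0, 0, 1.5]], angular=[[0, 0, 0], [0, 0, 0], [0, 0, 0], [0, 0, 0], [0, 0, 0]], fingers=[0.12, 0.12, 0.12, 0.12, 0.12])

```text
time_s: 28.2
eef_pos: [641.4, -74.7, 96.6]
ee_rot: [[1.0, 0.025, 0.002], [0.025, -1.0, -0.0], [0.002, 0.0, -1.0]]
wrist_force: [-3.2, 2.2, 10.8]
width: 0.199
finger_force: 69.9
```

Emit:
servo_tool(travel=[[0, 0, 0.3], [0, 0, 0.6], [0, 0, 1], [0, 0, 1.3], [0, 0, 1.3]], angular=[[0, 0, 0], [0, 0, 0], [0, 0, 0], [0, 0, 0], [0, 0, 0]], fingers=[0.12, 0.12, 0.12, 0.12, 0.12])

```text
time_s: 28.62
eef_pos: [641.3, -74.7, 95.2]
ee_rot: [[1.0, 0.025, 0.002], [0.025, -1.0, -0.0], [0.002, 0.0, -1.0]]
wrist_force: [-2.3, 2.4, 11.5]
width: 0.202
finger_force: 69.9
```

Near the expected home height (94.7), so finer steps to feel for the stop.

Emit:
servo_tool(travel=[[0, 0, 0.2], [0, 0, 0.5], [0, 0, 0.8], [0, 0, 1], [0, 0, 1]], angular=[[0, 0, 0], [0, 0, 0], [0, 0, 0], [0, 0, 0], [0, 0, 0]], fingers=[0.12, 0.12, 0.12, 0.12, 0.12])

```text
time_s: 29.03
eef_pos: [641.3, -74.7, 94.7]
ee_rot: [[1.0, 0.025, 0.002], [0.025, -1.0, -0.0], [0.002, 0.0, -1.0]]
wrist_force: [-4.2, 2.3, 13.0]
width: 0.198
finger_force: 70.1
```

Emit:
servo_tool(travel=[[0, 0, 0.2], [0, 0, 0.4], [0, 0, 0.6], [0, 0, 0.6], [0, 0, 0.6]], angular=[[0, 0, 0], [0, 0, 0], [0, 0, 0], [0, 0, 0], [0, 0, 0]], fingers=[0.12, 0.12, 0.12, 0.12, 0.12])

```text
time_s: 29.45
eef_pos: [641.4, -74.7, 94.7]
ee_rot: [[1.0, 0.025, 0.002], [0.025, -1.0, -0.0], [0.002, 0.001, -1.0]]
wrist_force: [-4.6, 1.1, 15.9]
width: 0.198
finger_force: 70.4
```

It stopped at 94.7 with the force rising, so the head is down. One more light press to confirm, then release.

Emit:
servo_tool(travel=[[0, 0, 0.3], [0, 0, 0.6], [0, 0, 0.9], [0, 0, 0.9], [0, 0, 0.9]], angular=[[0, 0, 0], [0, 0, 0], [0, 0, 0], [0, 0, 0], [0, 0, 0]], fingers=[0.12, 0.12, 0.12, 0.12, 0.12])

```text
time_s: 29.87
eef_pos: [641.4, -74.7, 94.6]
ee_rot: [[1.0, 0.025, 0.003], [0.025, -1.0, -0.001], [0.003, 0.001, -1.0]]
wrist_force: [-5.5, 2.7, 19.6]
width: 0.199
finger_force: 70.8
```

Emit:
servo_tool(travel=[[0, 0, -0.5], [0, 0, -1.5], [0, 0, -2.5], [0, 0, -2.5], [0, 0, -2.5]], angular=[[0, 0, 0], [0, 0, 0], [0, 0, 0], [0, 0, 0], [0, 0, 0]], fingers=[0.12, 0.12, 0.12, 0.25, 0.35])

```text
time_s: 30.28
eef_pos: [641.2, -75.2, 93.0]
ee_rot: [[1.0, 0.026, 0.0], [0.026, -1.0, -0.001], [0.0, 0.001, -1.0]]
wrist_force: [0.2, -0.7, 0.6]
width: 0.341
finger_force: 0.7
```

Emit:
servo_tool(travel=[[0, 0, 0], [0, 0, 0], [0, 0, -20], [0, 0, -50], [0, 0, -80]], angular=[[0, 0, 0], [0, 0, 0], [0, 0, 0], [0, 0, 0], [0, 0, 0]], fingers=[0.45, 0.5, 0.5, 0.5, 0.5])

```text
time_s: 30.7
eef_pos: [640.3, -74.7, 172.6]
ee_rot: [[1.0, 0.025, -0.003], [0.025, -1.0, 0.0], [-0.003, -0.0, -1.0]]
wrist_force: [0.5, -1.1, 0.2]
width: 0.493
finger_force: 0.0
```

Emit:
servo_tool(travel=[[-20, 0, -15], [-60, 0, -30], [-95, 0, -30], [-130, 0, -30], [-140, 0, -30]], angular=[[0, 0, 0], [0, 0, 0], [0, 0, 0], [0, 0, 0], [0, 0, 0]], fingers=[0.5, 0.5, 0.5, 0.5, 0.5])

```text
time_s: 31.12
eef_pos: [495.9, -78.0, 203.1]
ee_rot: [[1.0, 0.025, -0.004], [0.025, -1.0, 0.0], [-0.004, -0.0, -1.0]]
wrist_force: [-0.7, -0.2, -0.3]
width: 0.499
finger_force: 0.0
```

```bash
python3 - <<'E'
from h import *
np.set_printoptions(precision=1,suppress=True)
print(monitor.observe()['wrist_force'])
for n in('scene','top'):
    c=grab(n);X=cloud(c);x,y,Z=X[...,0],X[...,1],X[...,2]
    w=(abs(x-642)<25)&(abs(y+74)<25)&(Z>104)&(Z<150); print(n,'head',w.sum(),np.nanmedian(X[w],0),np.nanpercentile(Z[w],[50,90,100]) if w.any() else '')
    w=(x>520)&(x<605)&(abs(y+76)<20)&(Z>70)&(Z<84)
    A=np.c_[X[w][:,:2],np.ones(w.sum())]; k=np.linalg.lstsq(A,X[w][:,2],rcond=None)[0] if w.sum()>20 else 0; print('web',w.sum(),np.nanmedian(Z[w]),'slope',k)
E
```

```text
[-0.7 -0.2 -0.3]
scene head 57 [643.6 -69.9 113.7] [113.7 115.4 116.4]
web 214 74.6440676167793 slope [ 0.  -0.1 61.5]
top head 51 [639.2 -75.3 114.8] [114.8 117.3 119.9]
web 67 75.12893440535618 slope [-0.   0.  83.2]
```

The head top reads about 115–116 mm (116 when home), and the web lies level at about 75 mm. Handing in.

```bash
python3 -c "
from rig import ctrl
print(ctrl.close_job())"
```

```text
the job is handed in; nothing more can be done
None
```

The hinge is joined and handed in at about 31 s: the door arm's eye is home in the bracket at about 5 N, and the pin is through ear, eye and ear with its head down on the upper ear after a press of about 20 N.

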